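Brush out the dirty cup and load the hold-down tray

ROBOT

A 6-joint arm with a two-finger parallel gripper is mounted at the origin on a cart in front of the work surface, level with it; the furniture and walls round the work are solid. World frame = base frame: x ahead of the robot, y to its left, z up, the work surface at z = 0. Lengths are in m, angles in rad, forces in N, time in s.
With the tool pointing down it reaches from about 0.3 to 0.875 m from the base axis. Payload 6.4 kg.
Tool frame: the origin (TCP) lies on the centre line of the jaws, within the pads' length; the fingertips stand 14 mm ahead of it and the grasp point (between the pads) lies 5 mm behind it; z points along the fingers, y is the direction in which the jaws open and shut (so a half turn about z gives the same grasp; the last joint's range is limited). The gripper opens to 85 mm and grips with 20 to 120 N. Pads are 22 mm wide; open, the fingers measure 114 mm over their backs; the gripper's body (76 mm by 85 mm) begins 54 mm behind the grasp point. The pads swing forward as they close: fully open they stand 13 mm farther back than shut.
Start: joints at [-1.404, 0.181, 1.607, -0, 1.354, -0.206], TCP at [0.209, -0.536, 0.245] pointing down, gripper open.
Joint ranges: [-2.99, 2.99], [-0.89, 2.07], [0.3, 2.58], [-1.14, 4.28], [0, 2.63], [-3.12, 3.12]. Speed limits (rad/s): [2.57, 2.57, 3.01, 3.14, 3.14, 3.14].

INTERFACE

Orientations are given as a unit quaternion [w, x, y, z].
In Python, from bench import * gives the robot as it stands.
- The arm moves only by the tool servo_tool, never from a script. Its argument "plan" is a list that holds one entry, the list of rows, each a list of 5 numbers: the shift along the world's x, y, z in m, then the turn about the world's z in rad, then the gripper command: -1 is shut, 1 is fully open, values between are in proportion. In form: [[[tx, ty, tz, roll, claw], ...]]. A call has 1 to 8 rows; each row shifts and turns the commanded pose from where the row before left it; what a row does not reach is not made up. A row lasts 1/10 s, in which the tool goes at most 50 mm and 8.59 degrees, less where a joint would pass 70% of its speed; a pose out of reach is approached as far as the arm can. A call with a gripper value outside its range is refused whole. The fingers move at their own pace and stop on an object; the grip force is fixed at half the most. Time passes only in rows, so rows that do not move let the fingers close. It gives the time, the measured TCP pose, the force and the opening at its end, in the units of the state.
- get_obs(): the state, without advancing time (a new reading comes with each control period).
- camera(name): name is "scene" or "top" or "wrist"; returns a dict with "img" (420x560x3 uint8, blue, green, red), "camera_matrix" (3x3 intrinsics, pixels), "rvec" (rotation vector, rad) and "tvec" (3), from world to camera coordinates, as OpenCV has them. Camera axes: x right, y down, z forward; pixel columns grow to the right and rows downward; lengths in m; the calibration is good to about 2 mm. A picture is of the moment at which its call begins. There is no depth.
- hand_in(): hands the job in, once; it reports no verdict.
Trained networks look in a picture, given as the dict that the camera call returned (one of the last four; its "shot" number tells which), for a name from the list of things; names that differ only in an ending like _2 or _b are one class to them, and where a whole thing is asked for, a point or a joint stands for the part that bears it (a point fixed in the world has none). Each returns a list of dicts, best first, with "conf" (0 to 1); they miss things now and then, are a little off and sometimes report something else, mostly with a low value. They report only what shows in the picture. A call takes as long as a camera call.
- trace(picture, thing): "mask" (420x560 bool, what is visible of it) and "rect" ([left, top, right, bottom] as shares, 0 to 1, of the picture: columns of its width, rows of its height, round what is visible of it).
- pinpoint(picture, thing): "centre" ([row, column] as shares, 0 to 1, of the picture: columns of its width, rows of its height: a listed point, or the origin of a listed thing).
The state is a dict: "time_s": time; "q": joint angles; "dq": joint speeds; "joint_efforts": joint torques, N m; "eef_pos": TCP position; "eef_rot": TCP orientation; "wrist_force": force on the tool from outside, world axes, zero at the start; "torque": the same for the moment, N m; "opening": opening from 0.0 (shut) to 1.0 (fully open).
Only numpy, scipy, OpenCV 4.12 (cv2) and the standard library are available. Lean on these libraries where they do the work, as an engineer would, in place of code of your own. Each camera call takes 0.05 s, during which the arm holds its last target.

TASK

The steel cup with the yellow foot is dirty: take the bottle brush off its forked holder, scrub the inside of that cup, three times right down to the bottom and up to near the rim in between, and hang the brush back in the fork. Get all the cups, yellow and blue, into the hold-down tray: set each on the open apron, slide it in through the mouth with its foot under the lips and on sideways along the channel until it is clear of the mouth, and slide the red gate fully shut across the mouth. Leave the other things on the bench where they are.

Things in the scene. Friction and masses are not known exactly. Their poses are not given: they have to be found in the camera images.
- cup_yellow_center (a point): Dirty steel cup with a YELLOW foot: its centre, half-way up (47.5 mm above the underside), z up. 95 mm high, about 0.22 kg; foot disc 66 mm across, 8 mm thick; straight round body 48 mm outside, 42 mm inside, open at the top; inner floor 12 mm above the underside. Grip across the body from above.
- cup_blue_a_center (a point): Clean flanged steel cup with a BLUE foot; centre of the cup, half-way up (47.5 mm above its underside). Same shape and size as the yellow-footed cup. May be absent in a run (then None).
- cup_blue_b_center (a point): Clean flanged steel cup with a BLUE foot; centre of the cup, half-way up (47.5 mm above its underside). Same shape and size as the yellow-footed cup. May be absent in a run (then None).
- cup_blue_c_center (a point): Clean flanged steel cup with a BLUE foot; centre of the cup, half-way up (47.5 mm above its underside). Same shape and size as the yellow-footed cup. May be absent in a run (then None).
- tray: Hold-down tray fixed to the bench, floor 6 mm above it. Origin: on the bench under the centre of the mouth cell; x points in through the mouth, y along the channel to its far end. Channel inside the walls: x -37..37, y -37..314 mm. Mouth: front wall missing at y -37..37. A cup goes apron -> (0,0) -> along +y; four fit (y about 278, 211, 144, 77 mm); clear of the mouth means y over 55.
- tray_apron (a point): Centre of the tray's open apron in front of the mouth, on its floor: floor only, x -118..-42 and y -42..42 mm in the tray frame, 6 mm above the bench. Same axes as the tray.
- tray_end (a point): Middle of the foot of the channel's far end wall, on the tray floor (tray frame y 314 mm). Steel lips overhang the channel by 9 mm on both long sides and on the mouth's outer (-y) side; underside 19 mm, top 23 mm above the bench. They leave an L-shaped slot 56 mm wide: the 48 mm cup body passes, the 66 mm foot (8 mm thick, 13 mm of room) stays under.
- gate (a joint): Red sliding gate in front of the tray's mouth: 0 = fully open, 0.078 m = fully shut across the mouth; it moves along the tray's -y axis and stays where it is left (friction about 1.2 N, plus damping).
- gate_knob (a point): Centre of the gate's black upright grip knob, 22 mm in diameter and 26 mm high, its centre 77 mm above the bench; travels with the gate. In the tray frame the knob stands at x -54 mm and y 109 mm with the gate open, 31 mm with it shut.
- holder_seat (a point): Fixed brush holder: point midway between the fork's prongs, level with their top, 150 mm above the bench. Fork opens to this frame's -x; prongs run from x -34 to the back plate at +46 mm, 8 mm thick, gap y -9..9 mm. The brush hangs here by its collar; lift it a little and move it along -x by 65 mm or more to take it out (head and collar are wider than the gap).
- brush_grip (a point): Bottle brush, centre of its blue handle (22 mm in diameter, 70 mm high, grip anywhere); z axis points up along the handle, away from the bristles. Brush 206 mm long over all, 0.12 kg; hangs upright with the bristles down.
- brush_tip (a point): Bottom end of the brush's bristle head, 172 mm below the handle centre; head 25 mm in diameter and 70 mm long, above it a 7 mm rod.
- brush_collar (a point): Underside of the blue collar (34 mm in diameter, 6 mm thick), 130 mm above the brush tip and 42 mm below the handle centre; it rests on the prongs when the brush hangs.
- timer: Bystander: small white kitchen timer, 62x62x18 mm, origin at its underside. Leave alone.
- amber_5: Bystander: amber reagent bottle with black cap, 56 mm in diameter, 101 mm high, origin at its underside. Leave alone.
- petri_dish: Bystander: round covered dish, 59 mm in diameter, 13 mm high, origin at its underside. Leave alone.
- tip_box: Bystander: dark box with a beige lid, 102x64x70 mm, origin at its underside. Leave alone.

How it is judged:
By the outcome, as a careful person would: the job done as asked, in the order asked, and still so for the second after the job is handed in, with the robot touching nothing.
Of cup_blue_a, cup_blue_b, cup_blue_c only 2 to 3 are there at a start; the rules pass over those that are not, and their reading is None.
At some moment in a run one of cup_yellow, cup_blue_a, cup_blue_b, cup_blue_c may be knocked a few centimetres aside while the robot is not near it.
It also fails if it takes over 210 s, if anything falls off the work surface, if the arm or the gripper's body presses on something with over 40 N, if the wrist force passes 120 N, or if a joint passes its speed limit or range.

## Working session

There is one attempt and no reset: what is moved stays moved. The work goes in short steps, Python scripts to look and compute and a tool call to move; the robot and the scene stay as the last step left them, time stands still between calls to the robot, and variables do not carry over. Pictures are saved under pics/ and viewed, and the job is handed in when it is done.

Besides the shell and the picture viewer there is one more tool, called after ">>>" by a JSON object that holds its "fn" and its "kwargs", one argument or row to a line. servo_tool: Moves the arm, as the interface text tells. Its arguments: {"type":"object","properties":{"plan":{"type":"array"}},"required":["plan"]}

```bash
ls; mkdir -p pics; python3 - <<'E'
from bench import *
import cv2
print(get_obs())
for n in ["scene","top","wrist"]:
    p=camera(n); cv2.imwrite(f"pics/a_{n}.png",p["img"]); print(n,p["shot"],p["camera_matrix"],p["rvec"],p["tvec"])
E
```

```text
pics
{'time_s': 0.0, 'q': array([-1.40429243e+00,  1.81545475e-01,  1.60802647e+00,  2.16563458e-06,
        1.35377854e+00, -2.06307923e-01]), 'dq': array([8.39651063e-05, 1.93452147e-04, 1.25325648e-03, 9.85095805e-04,
       1.05914319e-03, 3.47608443e-04]), 'joint_efforts': array([-3.57922709e-04, -4.44878340e+01, -3.51336980e+01, -3.16491769e-04,
        9.06698930e-03,  4.28257323e-06]), 'eef_pos': array([ 0.20935814, -0.53496116,  0.24437271]), 'eef_rot': array([-8.78721731e-04,  9.82676331e-01,  1.85327968e-01,  1.85480644e-05]), 'wrist_force': array([-0.38854971,  0.34991001,  0.38718422]), 'torque': array([0.00401993, 0.04196531, 0.01302432]), 'opening': 0.9992863450334305}
scene 1 [[448.34786747   0.         278.58846031]
 [  0.         448.34786747 215.10492859]
 [  0.           0.           1.        ]] [ 0.84332209 -2.6033878   0.97811499] [0.41515308 0.28451816 1.41843234]
top 2 [[403.17165756   0.         281.02581155]
 [  0.         403.17165756 207.63812885]
 [  0.           0.           1.        ]] [ 2.18271398 -2.15065946  0.10223977] [0.01229    0.47883169 1.1596762 ]
wrist 3 [[304.66364471   0.         282.43081297]
 [  0.         304.66364471 203.88103147]
 [  0.           0.           1.        ]] [-2.37308209  1.61867179  0.25725539] [-0.57414564 -0.04186131  0.38089232]
```

View pics/a_scene.png

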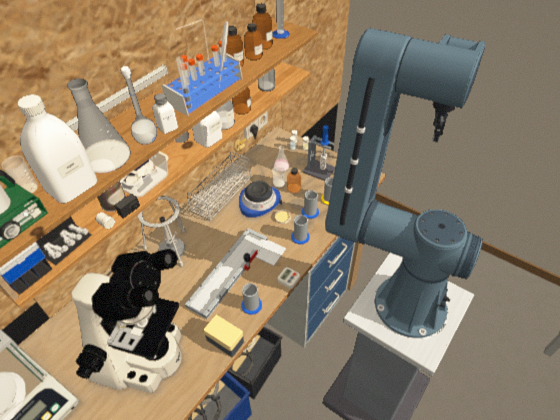

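View pics/a_top.png

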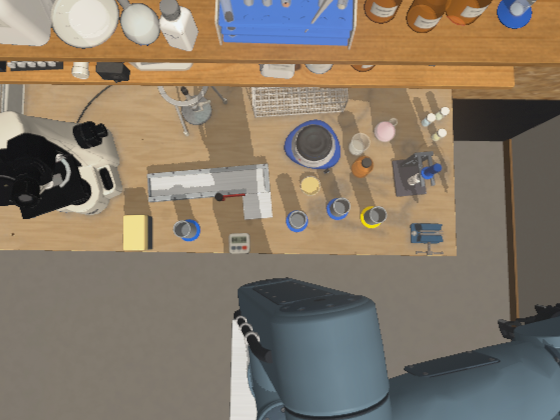

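View pics/a_wrist.png

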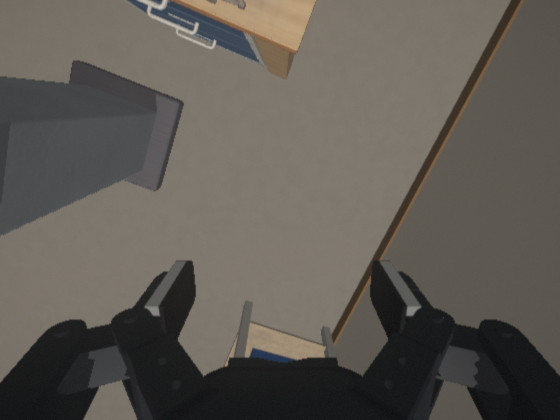

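```bash
cat > h.py <<'E'
from bench import *
import cv2, numpy as np
from scipy.optimize import least_squares
def ray(p,rc):
    K=p["camera_matrix"];R=cv2.Rodrigues(np.array(p["rvec"],float))[0];t=np.array(p["tvec"],float).reshape(3)
    uv=np.array([rc[1]*560,rc[0]*420,1.0])
    d=R.T@np.linalg.solve(K,uv); return -R.T@t, d/np.linalg.norm(d)
def onz(p,rc,z):
    o,d=ray(p,rc); return o+d*(z-o[2])/d[2]
def proj(p,X):
    return cv2.projectPoints(np.array(X,float).reshape(-1,3),np.array(p["rvec"],float),np.array(p["tvec"],float),p["camera_matrix"],None)[0].reshape(-1,2)
def tri(rs):
    A=np.zeros((3,3));b=np.zeros(3)
    for o,d in rs:
        M=np.eye(3)-np.outer(d,d);A+=M;b+=M@o
    return np.linalg.solve(A,b)
E
python3 - <<'E'
from h import *
np.set_printoptions(precision=4,suppress=True)
P=[camera("top"),camera("scene")]
Z=dict(cup_yellow_center=.0475,cup_blue_a_center=.0475,tray=0,tray_apron=.006,tray_end=.006,gate_knob=.077,holder_seat=.15,brush_grip=.192,brush_tip=.02,brush_collar=.15,timer=0,amber_5=0,petri_dish=0,tip_box=0)
for n,z in Z.items():
    for p,nm in zip(P,["top","scene"]):
        for r in pinpoint(p,n)[:5]:
            c=r["centre"]; print(n,nm,round(r["conf"],2),np.array([c[1]*560,c[0]*420]).round(1),onz(p,c,z))
E
```

```text
cup_yellow_center top 0.58 [375.  216.3] [ 0.4552 -0.2506  0.0475]
cup_yellow_center scene 0.58 [329.8 193.9] [ 0.4437 -0.2291  0.0475]
cup_yellow_center scene 0.25 [320.5 144.6] [ 0.6273 -0.4506  0.0475]
cup_blue_a_center top 0.65 [338.8 207.4] [ 0.4794 -0.1469  0.0475]
tray top 0.72 [253.2 180. ] [0.5636 0.1049 0.    ]
tray top 0.49 [150.4 188.4] [0.5336 0.4144 0.    ]
tray scene 0.67 [250.4 245. ] [0.5609 0.1062 0.    ]
tray_apron top 0.58 [256.7 207.1] [0.481  0.0921 0.006 ]
tray_apron top 0.24 [431.5 169.1] [ 0.6034 -0.4307  0.006 ]
tray_apron scene 0.79 [269.1 255.8] [0.4757 0.1088 0.006 ]
tray_end top 0.85 [152.  187.8] [0.5347 0.4077 0.006 ]
tray_end scene 0.73 [195.8 309.3] [0.5382 0.4098 0.006 ]
tray_end scene 0.4 [249.8 245.8] [0.5571 0.1135 0.006 ]
gate_knob top 0.51 [218.  197.4] [0.4996 0.1968 0.077 ]
gate_knob top 0.16 [255.7 204.8] [0.4803 0.0902 0.077 ]
gate_knob scene 0.67 [246.5 256.6] [0.5001 0.1945 0.077 ]
holder_seat top 0.59 [426.4 172.9] [ 0.5636 -0.3639  0.15  ]
holder_seat scene 0.57 [324.8 139.2] [ 0.5687 -0.38    0.15  ]
brush_grip top 0.68 [433.8 169.5] [ 0.5645 -0.3678  0.192 ]
brush_grip scene 0.78 [322.5 133.2] [ 0.5691 -0.3596  0.192 ]
brush_tip scene 0.49 [321.3 167.4] [ 0.5639 -0.3604  0.02  ]
brush_collar top 0.57 [423.8 173. ] [ 0.5633 -0.3571  0.15  ]
brush_collar scene 0.69 [319.5 141.2] [ 0.5789 -0.3579  0.15  ]
timer top 0.71 [240.5 242.3] [0.3758 0.1384 0.    ]
timer scene 0.2 [281.4 216.1] [ 0.5515 -0.0677  0.    ]
amber_5 top 0.95 [360.3 169.5] [ 0.6003 -0.2183  0.    ]
amber_5 scene 0.73 [293.2 187.6] [ 0.6017 -0.2163  0.    ]
amber_5 scene 0.55 [325.1 141.3] [ 0.6521 -0.5309  0.    ]
petri_dish top 0.66 [309.1 184.2] [ 0.5532 -0.064   0.    ]
petri_dish scene 0.44 [278.1 217.8] [ 0.5565 -0.0537  0.    ]
tip_box top 0.94 [142.6 235.2] [0.3925 0.4311 0.    ]
tip_box scene 0.82 [224.9 342.1] [0.3935 0.4381 0.    ]
```

```bash
python3 - <<'E'
from h import *
p=camera("top"); im=p["img"]
a=cv2.resize(im[130:260,140:300],None,fx=5,fy=4.6,interpolation=cv2.INTER_CUBIC)
cv2.imwrite("pics/b1.png",cv2.resize(im[140:260,280:460],(800,533),interpolation=cv2.INTER_CUBIC))
cv2.imwrite("pics/b2.png",cv2.resize(im[150:260,120:285],(800,533),interpolation=cv2.INTER_CUBIC))
q=camera("scene")["img"]
cv2.imwrite("pics/b3.png",cv2.resize(q[115:235,230:350],(600,600),interpolation=cv2.INTER_CUBIC))
E
```

```text
(no output)
```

View pics/b1.png

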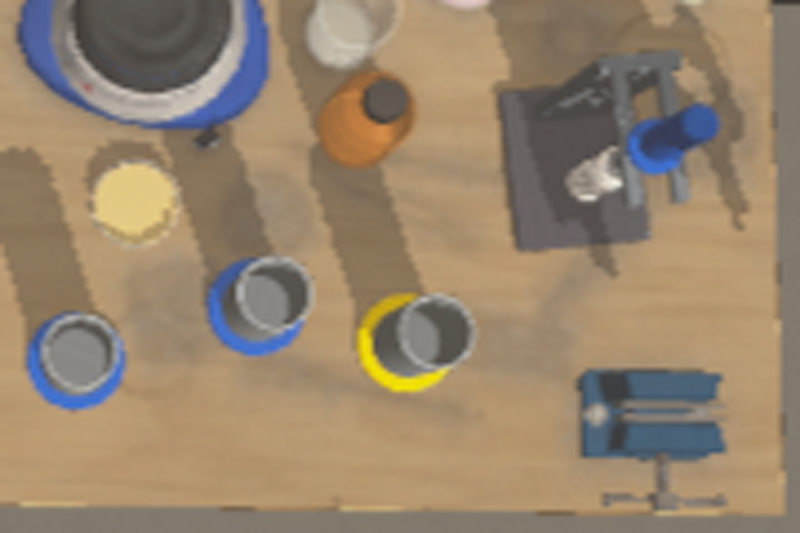

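View pics/b2.png

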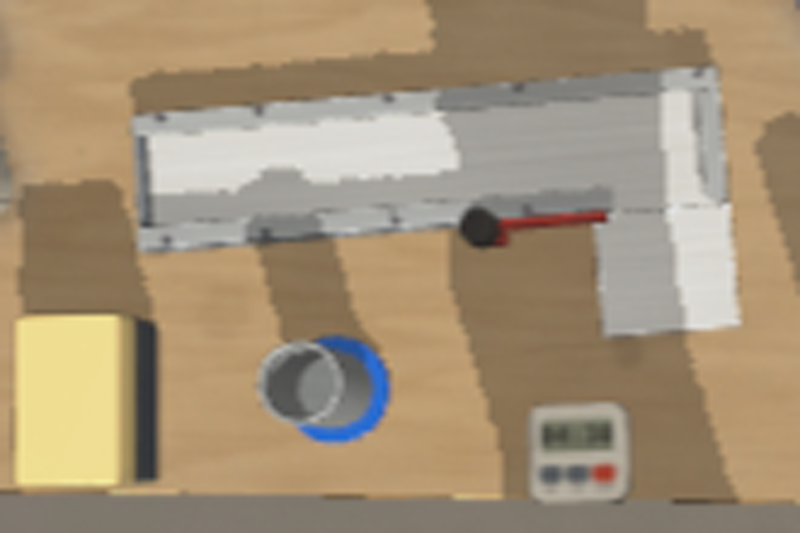

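View pics/b3.png

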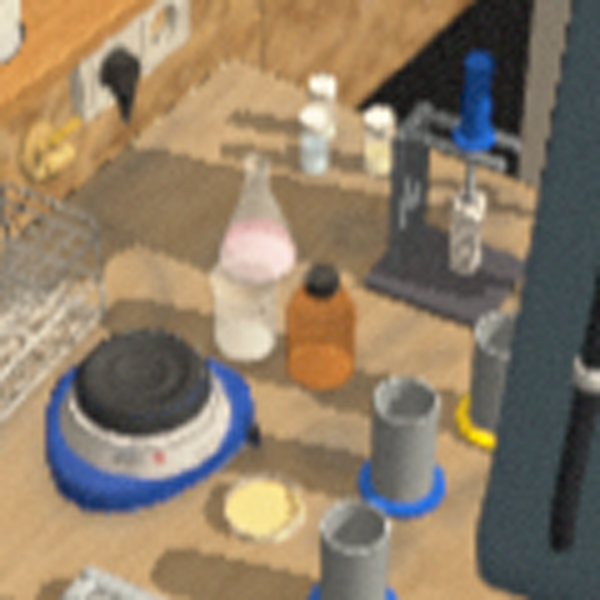

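```bash
cat >> h.py <<'E'
from scipy.optimize import minimize
np.set_printoptions(precision=4,suppress=True)
_a=np.linspace(0,2*np.pi,60)
def circ(c,r,z): return np.c_[c[0]+r*np.cos(_a),c[1]+r*np.sin(_a),0*_a+z]
def hullmask(p,X,s,off,shape):
    uv=((proj(p,X)-off+0.5)*s-0.5).astype(np.float32)
    h=cv2.convexHull(uv); m=np.zeros(shape,np.uint8); cv2.fillConvexPoly(m,np.round(h*16).astype(np.int32),1,shift=4); return m
def colmask(img,color):
    hsv=cv2.cvtColor(img,cv2.COLOR_BGR2HSV)
    if color=="yellow": return cv2.inRange(hsv,(22,170,80),(34,255,255))
    return cv2.inRange(hsv,(100,140,60),(125,255,255))
def fitcup(p,color,c0,z0=0.0,win=45):
    u=proj(p,[[c0[0],c0[1],z0+.03]])[0].astype(int)
    x0,y0=max(u[0]-win,0),max(u[1]-win,0); x1,y1=min(u[0]+win,560),min(u[1]+win,420)
    s=6; sub=p["img"][y0:y1,x0:x1]
    big=cv2.resize(sub,None,fx=s,fy=s,interpolation=cv2.INTER_LINEAR)
    m=(colmask(big,color)>0).astype(np.uint8); off=np.array([x0,y0])
    def f(c):
        foot=hullmask(p,np.r_[circ(c,.033,z0),circ(c,.033,z0+.008)],s,off,m.shape)
        body=hullmask(p,np.r_[circ(c,.024,z0+.008),circ(c,.024,z0+.095)],s,off,m.shape)
        v=(foot>0)&(body==0)
        return 1-(v&(m>0)).sum()/max((v|(m>0)).sum(),1)
    best=None
    for dx in (-.01,0,.01):
        for dy in (-.01,0,.01):
            r=minimize(f,[c0[0]+dx,c0[1]+dy],method="Nelder-Mead",options=dict(initial_simplex=[[c0[0]+dx,c0[1]+dy],[c0[0]+dx+.006,c0[1]+dy],[c0[0]+dx,c0[1]+dy+.006]],xatol=2e-4,fatol=1e-4))
            if best is None or r.fun<best.fun: best=r
    return best.x,1-best.fun
E
python3 - <<'E'
from h import *
p=camera("top")
for col,uv in [("yellow",(370,217)),("blue",(297,222)),("blue",(334,210)),("blue",(190,230))]:
    g=onz(p,[uv[1]/420,uv[0]/560],.004); print(col,g,fitcup(p,col,g[:2],win=30))
f=lambda x,y,ox,oy,s:onz
def pt(u,v,z): return onz(p,[(v+.5)/420,(u+.5)/560],z)
print("apron",pt(245.2,219.1,.006),pt(272.6,217.2,.006))
k1=800/180
b=lambda x,y:(280+x/k1-.5,140+y/k1-.5)
for n,(x,y) in dict(L0=(617,70),L1=(634,205),R0=(662,68),R1=(680,200)).items(): print(n,pt(*b(x,y),.15))
k2=800/165
b=lambda x,y:(120+x/k2-.5,150+y/k2-.5)
for n,(x,y) in dict(lipTL=(134,117),lipTR=(718,68),lipBR=(727,204),lipBL=(138,250)).items(): print(n,pt(*b(x,y),.023))
o,d=ray(p,[.5,.5]);print(o)
E
```

```text
yellow [ 0.4565 -0.2457  0.004 ] (array([ 0.4576, -0.2489]), np.float64(0.8839474798814062))
blue [ 0.4384 -0.0287  0.004 ] (array([ 0.4433, -0.0281]), np.float64(0.47411324080193873))
blue [ 0.4758 -0.1386  0.004 ] (array([ 0.48  , -0.1478]), np.float64(0.4519064124783363))
blue [0.4099 0.2892 0.004 ] (array([0.4103, 0.2948]), np.float64(0.7260361317747077))
apron [0.4432 0.124  0.006 ] [0.45   0.0426 0.006 ]
L0 [ 0.6095 -0.3448  0.15  ]
L1 [ 0.5282 -0.3533  0.15  ]
R0 [ 0.6111 -0.3717  0.15  ]
R1 [ 0.5316 -0.3806  0.15  ]
lipTL [0.573 0.417 0.023]
lipTR [0.6084 0.0598 0.023 ]
lipBR [0.5244 0.0528 0.023 ]
lipBL [0.491  0.4106 0.023 ]
[0.3597 0.011  1.202 ]
```

```bash
python3 - <<'E'
from h import *
p=camera("top"); hsv=cv2.cvtColor(p["img"],cv2.COLOR_BGR2HSV)
for u,v in [(290,225),(297,229),(305,226),(329,213),(336,219),(345,215),(196,237),(199,231)]:
    print(u,v,p["img"][v,u],hsv[v,u])
m=colmask(p["img"],"blue"); cv2.imwrite("pics/m.png",cv2.resize(m[150:250,160:400],(800,333)))
o=get_obs();print(o["time_s"],o["eef_pos"])
E
```

```text
290 225 [159 107  87] [112 115 159]
297 229 [196 117  82] [111 148 196]
305 226 [205 115  69] [110 169 205]
329 213 [203 114  69] [110 168 203]
336 219 [208 117  71] [110 168 208]
345 215 [207 115  69] [110 170 207]
196 237 [208 109  42] [108 204 208]
199 231 [183 102  51] [108 184 183]
1.85 [ 0.2095 -0.5355  0.2453]
```

View pics/m.png

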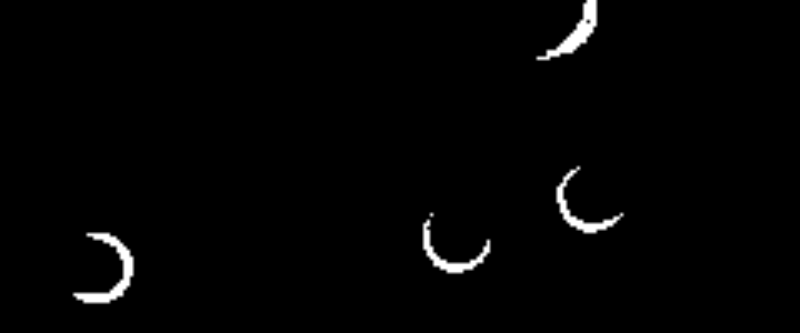

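>>> {"fn": "servo_tool", "kwargs": {
  "plan": [
    [[0.04, 0.02, 0.01, -0.05, 1], [0.045, 0.02, 0.01, -0.05, 1], [0.045, 0.02, 0.01, -0.05, 1], [0.045, 0.02, 0, -0.05, 1], [0.045, 0.02, 0, -0.067, 1], [0.045, 0.02, 0, 0, 1], [0.03, 0.02, 0, 0, 1], [0, 0, 0, 0, 1]]
  ]
}}

```text
time_s: 2.65
eef_pos: [0.5076, -0.3924, 0.2749]
eef_rot: [-0.001, 0.998, 0.056, 0.001]
wrist_force: [-0.4, 0.7, 0.9]
opening: 0.999
```

```bash
sed -i 's/(100,140,60),(125,255,255)/(100,85,50),(125,255,255)/' h.py; python3 - <<'E'
from h import *
p=camera("top");w=camera("wrist")
print(get_obs()["eef_pos"],get_obs()["eef_rot"])
for col,g in [("yellow",(.4576,-.2489)),("blue",(.443,-.028)),("blue",(.477,-.145)),("blue",(.41,.293))]:
    print(col,fitcup(p,col,g,win=30))
cv2.imwrite("pics/c_top.png",p["img"]);cv2.imwrite("pics/c_w.png",w["img"])
for n in ["brush_grip","brush_collar","holder_seat","cup_yellow_center"]:
    for q in (p,w):
        for r in pinpoint(q,n)[:2]: print(n,r["conf"],np.array(r["centre"])*[420,560], onz(q,r["centre"],dict(brush_grip=.192,brush_collar=.15,holder_seat=.15,cup_yellow_center=.0475)[n]))
E
```

```text
[ 0.5044 -0.3951  0.2749] [-0.0001  0.9985  0.0539 -0.0004]
yellow (array([ 0.4576, -0.249 ]), np.float64(0.8842661034846885))
blue (array([ 0.4433, -0.0276]), np.float64(0.7923673997412678))
blue (array([ 0.481, -0.149]), np.float64(0.8313047191970959))
blue (array([0.4104, 0.2944]), np.float64(0.8444180522565321))
brush_grip 0.56 [135.996 249.592] [ 0.5605 -0.3656  0.192 ]
brush_collar 0.88 [174.09  425.208] [ 0.5604 -0.3607  0.15  ]
brush_collar 0.9 [128.688 252.   ] [ 0.5621 -0.3631  0.15  ]
holder_seat 0.7 [177.786 427.28 ] [ 0.5506 -0.366   0.15  ]
holder_seat 0.17 [178.206 253.904] [0.543  0.0913 0.15  ]
cup_yellow_center 0.82 [215.292 374.472] [ 0.4581 -0.2492  0.0475]
cup_yellow_center 0.73 [206.388 158.088] [ 0.4477 -0.246   0.0475]
cup_yellow_center 0.73 [137.718 248.92 ] [ 0.5432 -0.3513  0.0475]
```

View pics/c_w.png

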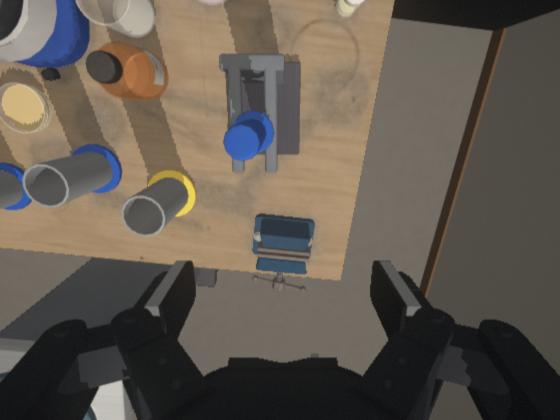

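View pics/c_top.png

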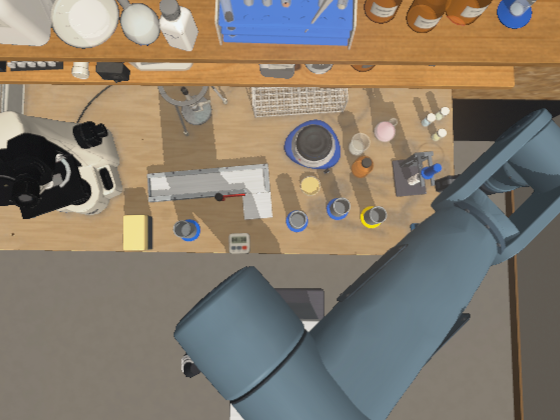

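>>> {"fn": "servo_tool", "kwargs": {
  "plan": [
    [[0.03, 0.016, 0, 0, 1], [0.0275, 0.015, 0, 0, 1], [0, 0, -0.03, 0, 1], [0, 0, -0.03, 0, 1], [0, 0, -0.02, 0, 1], [0, 0, 0, 0, 1]]
  ]
}}

```text
time_s: 3.75
eef_pos: [0.5596, -0.3634, 0.1911]
eef_rot: [-0.003, 0.999, 0.053, -0.002]
wrist_force: [-0.4, 0.8, -1.2]
opening: 0.998
```

```bash
python3 - <<'E'
from h import *
w=camera("wrist")
print(get_obs()["eef_pos"],get_obs()["wrist_force"])
cv2.imwrite("pics/d_w.png",w["img"])
E
```

```text
[ 0.5605 -0.3643  0.1936] [-0.4719 -0.5624  0.9073]
```

View pics/d_w.png

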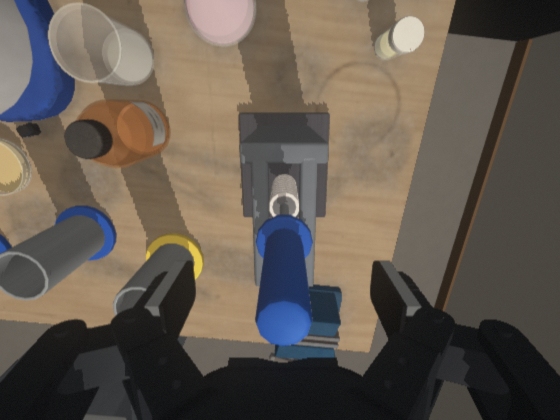

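>>> {"fn": "servo_tool", "kwargs": {
  "plan": [
    [[0, 0, 0, 0, -1], [0, 0, 0, 0, -1], [0, 0, 0, 0, -1], [0, 0, 0, 0, -1], [0, 0, 0, 0, -1], [0, 0, 0, 0, -1]]
  ]
}}

```text
time_s: 4.4
eef_pos: [0.5618, -0.3648, 0.1962]
eef_rot: [0.0, 0.999, 0.053, 0.0]
wrist_force: [-0.6, 1.4, 4.5]
opening: 0.24
```

>>> {"fn": "servo_tool", "kwargs": {
  "plan": [
    [[0, 0, 0.008, 0, -1], [0, 0, 0.006, 0, -1], [0, 0, 0, 0, -1], [-0.02, -0.002, 0, 0, -1], [-0.03, -0.003, 0, 0, -1], [-0.03, -0.003, 0, 0, -1], [0, 0, 0, 0, -1], [0, 0, 0, 0, -1]]
  ]
}}

```text
time_s: 5.2
eef_pos: [0.4814, -0.373, 0.2094]
eef_rot: [0.0, 0.999, 0.052, 0.0]
wrist_force: [0.7, 0.2, -1.0]
opening: 0.246
```

```bash
python3 - <<'E'
from h import *
w=camera("wrist");p=camera("top");s=camera("scene")
print(get_obs()["eef_pos"],get_obs()["wrist_force"])
print(fitcup(p,"yellow",(.4576,-.249),win=30))
for q in (w,p,s):
  for n,z in dict(brush_tip=.034,brush_collar=.164).items():
    for r in pinpoint(q,n)[:2]: print(n,r["conf"],np.array(r["centre"])*[420,560],onz(q,r["centre"],z))
cv2.imwrite("pics/e_w.png",w["img"])
cv2.imwrite("pics/e_t.png",cv2.resize(p["img"][130:270,280:480],(800,560)))
cv2.imwrite("pics/e_s.png",cv2.resize(s["img"][90:240,230:400],(680,600)))
E
```

```text
[ 0.4824 -0.3727  0.2093] [ 0.8242  0.2726 -1.3908]
(array([ 0.4576, -0.2489]), np.float64(0.8842328042328043))
brush_tip 0.81 [188.916 282.296] [ 0.4766 -0.3737  0.034 ]
brush_collar 0.98 [238.014 280.224] [ 0.4797 -0.3721  0.164 ]
brush_tip 0.54 [206.094 419.104] [ 0.4879 -0.382   0.034 ]
brush_collar 0.38 [202.482 429.8  ] [ 0.4835 -0.3661  0.164 ]
```

View pics/e_w.png

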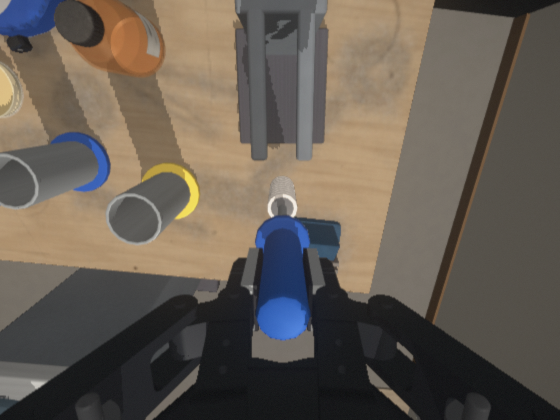

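View pics/e_t.png

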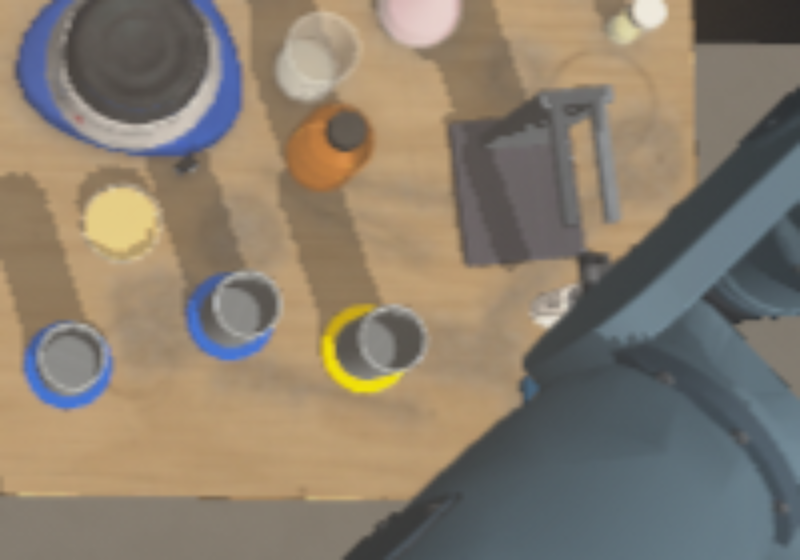

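View pics/e_s.png

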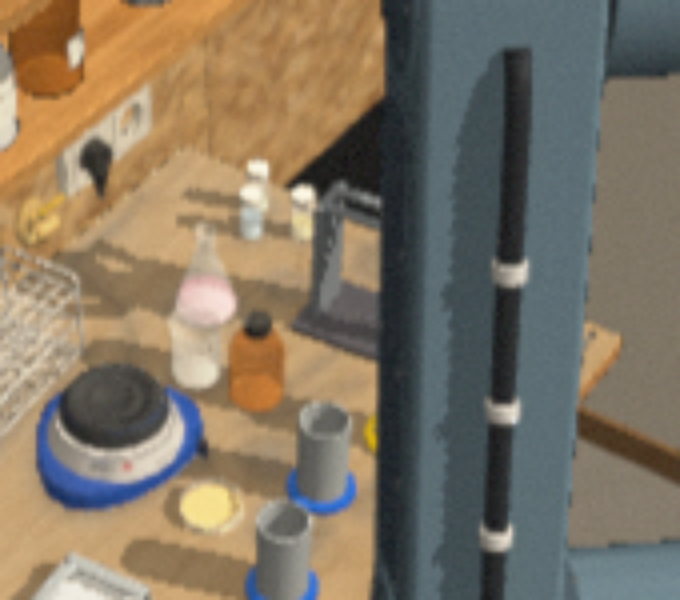

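```bash
python3 - <<'E'
from h import *
w=camera("wrist")
print(fitcup(w,"yellow",(.4576,-.249),win=75))
pt=lambda u,v,z:onz(w,[(v+.5)/420,(u+.5)/560],z)
for n,u in dict(L1=(259.5,160),R1=(305,159),L0=(257,11),R0=(313,12)).items(): print(n,pt(*u,.15))
for q in [("brush at z=.033",(.482,-.3727,.033)),("",(.4795,-.3727,.033))]: print(proj(w,q[1]))
print(pt(282,205,.103),pt(282,190,.07), pt(282,240,.163))
E
```

```text
(array([ 0.4476, -0.259 ]), np.float64(0.0))
L1 [ 0.5251 -0.3541  0.15  ]
R1 [ 0.5287 -0.3823  0.15  ]
L0 [ 0.6057 -0.346   0.15  ]
R0 [ 0.6085 -0.3762  0.15  ]
[[282.309  184.0512]]
[[282.0519 186.3807]]
[ 0.4818 -0.3729  0.103 ] [ 0.4853 -0.3725  0.07  ] [ 0.4783 -0.3733  0.163 ]
```

```bash
python3 - <<'E'
from h import *
w=camera("wrist")
print(proj(w,[[.4576,-.249,0],[.4576,-.249,.095]]), colmask(w["img"],"yellow").sum()/255)
hsv=cv2.cvtColor(w["img"],cv2.COLOR_BGR2HSV);print(hsv[200,192],w["img"][200,192],hsv[172,160])
E
```

```text
[[172.9066 186.2581]
 [134.7635 214.5232]] 0.0
[ 26 159 241] [ 91 220 241] [ 23 158 178]
```

```bash
sed -i 's/(22,170,80)/(22,125,80)/' h.py; python3 - <<'E'
from h import *
w=camera("wrist");p=camera("top")
print(fitcup(w,"yellow",(.4576,-.249),win=75),fitcup(p,"yellow",(.4576,-.249),win=30),fitcup(w,"blue",(.481,-.149),win=75))
print(get_obs()["time_s"])
E
```

```text
(array([ 0.4519, -0.247 ]), np.float64(0.9321977490015733)) (array([ 0.4573, -0.2486]), np.float64(0.8605937672874793)) (array([ 0.475 , -0.1454]), np.float64(0.9034931764116689))
5.85
```

>>> {"fn": "servo_tool", "kwargs": {
  "plan": [
    [[0, 0, 0.03, 0, -1], [0, 0, 0.035, 0, -1], [-0.006, 0.025, 0.02, 0, -1], [-0.01, 0.05, 0, 0, -1], [-0.007, 0.03, 0, 0, -1], [-0.003, 0.02, 0, 0, -1], [0, 0, 0, 0, -1], [0, 0, 0, 0, -1]]
  ]
}}

```text
time_s: 6.65
eef_pos: [0.456, -0.2491, 0.2945]
eef_rot: [0.001, 0.999, 0.053, 0.0]
wrist_force: [0.2, 0.1, -0.6]
opening: 0.242
```

```bash
python3 - <<'E'
from h import *
w=camera("wrist");p=camera("top");s=camera("scene")
print(get_obs()["eef_pos"],get_obs()["time_s"])
print(fitcup(w,"yellow",(.4576,-.249),win=75),fitcup(p,"yellow",(.4576,-.249),win=30))
cv2.imwrite("pics/f_w.png",w["img"])
cv2.imwrite("pics/f_t.png",cv2.resize(p["img"][130:270,280:480],(800,560)))
cv2.imwrite("pics/f_s.png",cv2.resize(s["img"][90:240,230:400],(680,600)))
E
```

```text
[ 0.4559 -0.2498  0.294 ] 6.8
(array([ 0.4523, -0.2483]), np.float64(0.9416154290819276)) (array([ 0.4573, -0.2486]), np.float64(0.6115219929933826))
```

View pics/f_w.png

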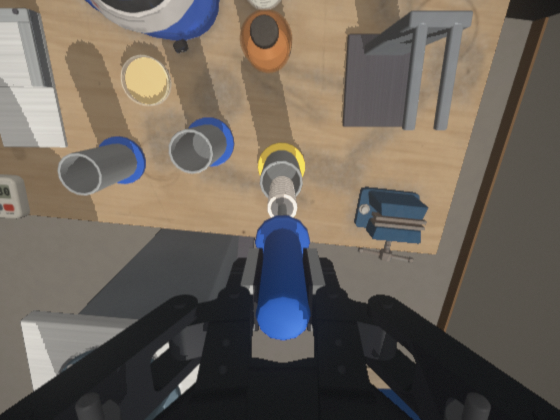

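View pics/f_t.png

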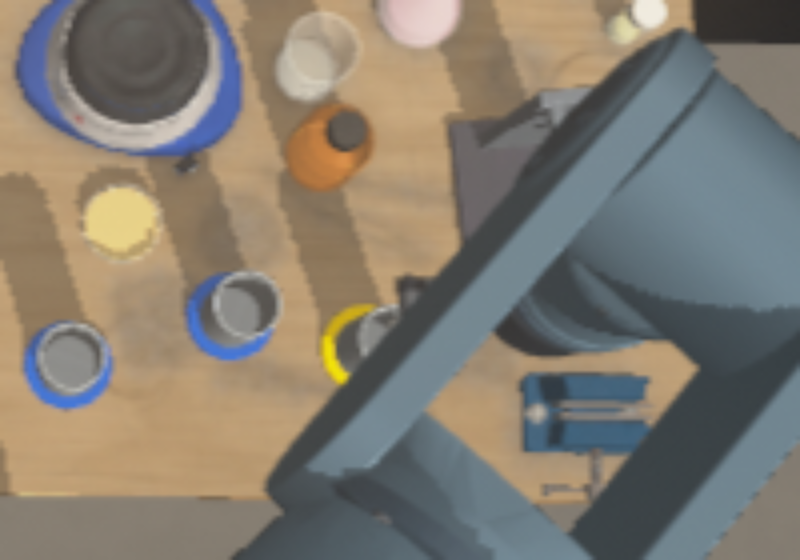

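View pics/f_s.png

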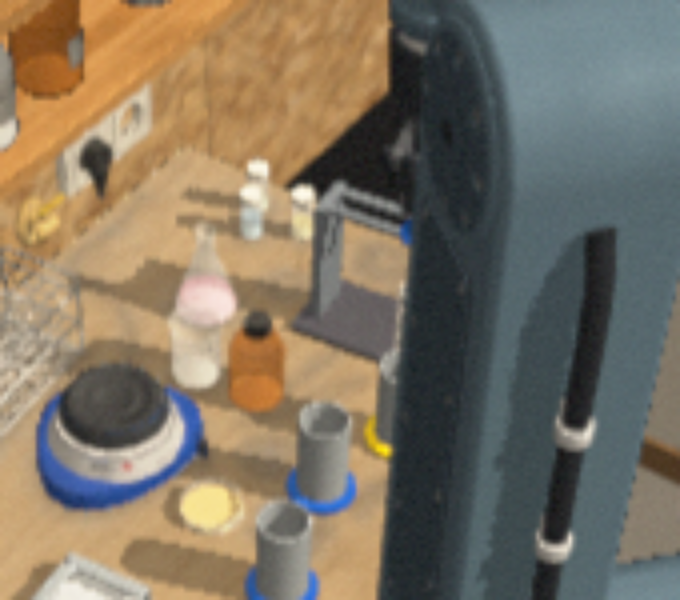

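>>> {"fn": "servo_tool", "kwargs": {
  "plan": [
    [[0, 0.001, 0, 0, -1], [0, 0, -0.02, 0, -1], [0, 0, -0.02, 0, -1], [0, 0, -0.02, 0, -1], [0, 0, -0.02, 0, -1], [0, 0, 0, 0, -1], [0, 0, 0, 0, -1]]
  ]
}}

```text
time_s: 7.5
eef_pos: [0.4557, -0.248, 0.2142]
eef_rot: [-0.0, 0.999, 0.053, -0.0]
wrist_force: [0.3, 0.4, -0.4]
opening: 0.244
```

```bash
python3 - <<'E'
from h import *
w=camera("wrist")
print(get_obs()["eef_pos"],get_obs()["wrist_force"])
cv2.imwrite("pics/g_w.png",w["img"])
E
```

```text
[ 0.4561 -0.2483  0.2151] [ 0.0211  0.7588 -1.6415]
```

View pics/g_w.png

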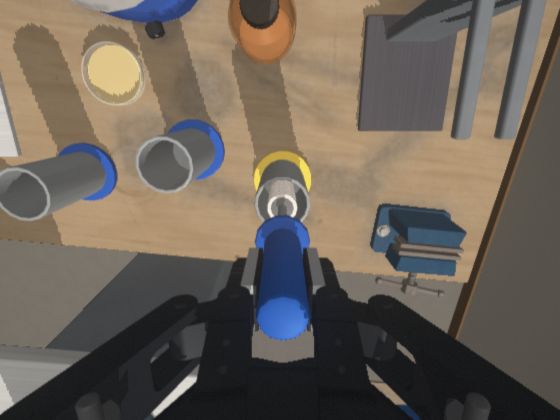

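>>> {"fn": "servo_tool", "kwargs": {
  "plan": [
    [[0, 0, -0.015, 0, -1], [0, 0, -0.008, 0, -1], [0, 0, -0.003, 0, -1], [0, 0, 0, 0, -1], [0, 0, 0, 0, -1]]
  ]
}}

```text
time_s: 8.05
eef_pos: [0.456, -0.2479, 0.1888]
eef_rot: [0.0, 0.999, 0.053, 0.0]
wrist_force: [0.3, -0.4, -1.7]
opening: 0.242
```

>>> {"fn": "servo_tool", "kwargs": {
  "plan": [
    [[0, 0, -0.001, 0, -1], [0, 0, -0.001, 0, -1], [0, 0, 0, 0, -1], [0, 0, 0, 0, -1]]
  ]
}}

```text
time_s: 8.45
eef_pos: [0.4565, -0.2482, 0.1881]
eef_rot: [0.001, 0.999, 0.053, 0.001]
wrist_force: [-1.0, 1.6, 7.5]
opening: 0.241
```

>>> {"fn": "servo_tool", "kwargs": {
  "plan": [
    [[0, 0, 0.03, 0, -1], [0, 0, 0.03, 0, -1], [0, 0, 0.011, 0, -1], [0, 0, 0, 0, -1], [0, 0, 0, 0, -1], [0, 0, -0.03, 0, -1], [0, 0, -0.03, 0, -1], [0, 0, -0.007, 0, -1]]
  ]
}}

```text
time_s: 9.25
eef_pos: [0.4543, -0.2465, 0.1872]
eef_rot: [-0.002, 0.999, 0.053, -0.002]
wrist_force: [-1.9, 2.7, 28.0]
opening: 0.24
```

>>> {"fn": "servo_tool", "kwargs": {
  "plan": [
    [[0, 0, -0.0035, 0, -1], [0, 0, 0, 0, -1], [0, 0, 0, 0, -1]]
  ]
}}

```text
time_s: 9.55
eef_pos: [0.4553, -0.2468, 0.1873]
eef_rot: [-0.001, 0.999, 0.053, -0.001]
wrist_force: [-3.0, 4.5, 12.2]
opening: 0.245
```

>>> {"fn": "servo_tool", "kwargs": {
  "plan": [
    [[0, 0, 0.03, 0, -1], [0, 0, 0.03, 0, -1], [0, 0, 0.011, 0, -1], [0, 0, 0, 0, -1], [0, 0, 0, 0, -1]]
  ]
}}

```text
time_s: 10.05
eef_pos: [0.4551, -0.2471, 0.256]
eef_rot: [-0.001, 0.999, 0.053, -0.001]
wrist_force: [0.5, 0.3, -1.6]
opening: 0.241
```

>>> {"fn": "servo_tool", "kwargs": {
  "plan": [
    [[0, 0, -0.03, 0, -1], [0, 0, -0.028, 0, -1], [0, 0, -0.007, 0, -1], [0, 0, -0.003, 0, -1], [0, 0, -0.002, 0, -1], [0, 0, -0.001, 0, -1], [0, 0, 0, 0, -1], [0, 0, 0, 0, -1]]
  ]
}}

```text
time_s: 10.85
eef_pos: [0.456, -0.248, 0.1874]
eef_rot: [0.0, 0.999, 0.053, 0.0]
wrist_force: [0.4, 0.0, -1.0]
opening: 0.238
```

>>> {"fn": "servo_tool", "kwargs": {
  "plan": [
    [[0, 0, -0.001, 0, -1], [0, 0, -0.001, 0, -1], [0, 0, 0, 0, -1], [0, 0, 0, 0, -1]]
  ]
}}

```text
time_s: 11.25
eef_pos: [0.4568, -0.2483, 0.1873]
eef_rot: [0.001, 0.999, 0.053, 0.001]
wrist_force: [-1.1, 2.0, 11.6]
opening: 0.247
```

>>> {"fn": "servo_tool", "kwargs": {
  "plan": [
    [[0, 0, 0.03, 0, -1], [0, 0, 0.04, 0, -1], [0, 0, 0.04, 0, -1], [0, 0, 0, 0, -1], [0.01, -0.05, 0, 0, -1], [0.01, -0.05, 0, 0, -1], [0.004, -0.024, 0, 0, -1], [0, 0, 0, 0, -1]]
  ]
}}

```text
time_s: 12.05
eef_pos: [0.4788, -0.3728, 0.2932]
eef_rot: [-0.0, 0.999, 0.051, -0.001]
wrist_force: [-0.9, 0.9, -0.5]
opening: 0.243
```

```bash
python3 - <<'E'
from h import *
w=camera("wrist");p=camera("top")
print(get_obs()["eef_pos"],get_obs()["wrist_force"])
print(fitcup(p,"yellow",(.4576,-.249),win=30))
for n,z in dict(holder_seat=.15,brush_collar=.25).items():
    for r in pinpoint(w,n)[:2]: print(n,r["conf"],np.array(r["centre"])*[420,560],onz(w,r["centre"],z))
cv2.imwrite("pics/h_w.png",w["img"])
E
```

```text
[ 0.4788 -0.3696  0.2934] [-0.0089  1.0873 -0.9917]
(array([ 0.4573, -0.2486]), np.float64(0.8615980808267208))
holder_seat 0.72 [101.22  282.912] [ 0.5592 -0.3651  0.15  ]
brush_collar 0.73 [238.602 282.8  ] [ 0.4778 -0.3734  0.25  ]
```

View pics/h_w.png

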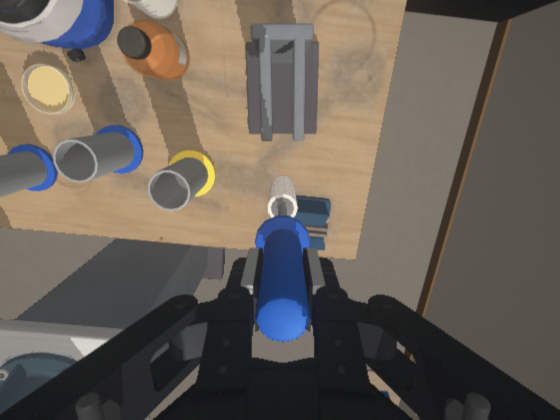

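>>> {"fn": "servo_tool", "kwargs": {
  "plan": [
    [[0, 0, -0.03, 0, -1], [0, 0, -0.03, 0, -1], [0, 0, -0.022, 0, -1], [0, 0, 0, 0, -1], [0, 0, 0, 0, -1]]
  ]
}}

```text
time_s: 12.75
eef_pos: [0.4796, -0.369, 0.2133]
eef_rot: [-0.0, 0.999, 0.053, 0.0]
wrist_force: [1.1, -0.6, -1.2]
opening: 0.243
```

```bash
python3 - <<'E'
from h import *
w=camera("wrist")
print(get_obs()["eef_pos"],get_obs()["wrist_force"])
cv2.imwrite("pics/i_w.png",w["img"])
E
```

```text
[ 0.48   -0.3697  0.2144] [-0.7276 -0.0582 -0.6696]
```

View pics/i_w.png

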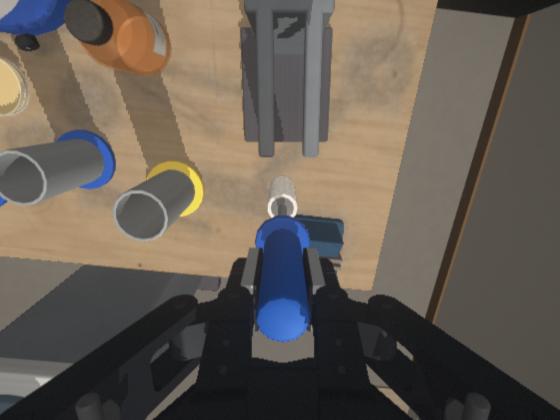

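>>> {"fn": "servo_tool", "kwargs": {
  "plan": [
    [[0, -0.0035, 0, 0, -1], [0, 0, 0, 0, -1], [0.02, 0.002, 0, 0, -1], [0.03, 0.003, 0, 0, -1], [0.031, 0.0035, 0, 0, -1], [0, 0, 0, 0, -1], [0, 0, 0, 0, -1]]
  ]
}}

```text
time_s: 13.5
eef_pos: [0.5607, -0.3647, 0.2129]
eef_rot: [0.0, 0.999, 0.053, -0.0]
wrist_force: [0.0, -0.2, -1.0]
opening: 0.238
```

```bash
python3 - <<'E'
from h import *
w=camera("wrist")
print(get_obs()["eef_pos"],get_obs()["wrist_force"])
cv2.imwrite("pics/j_w.png",w["img"])
E
```

```text
[ 0.56   -0.3648  0.2128] [ 0.548  -0.0684 -1.9942]
```

View pics/j_w.png

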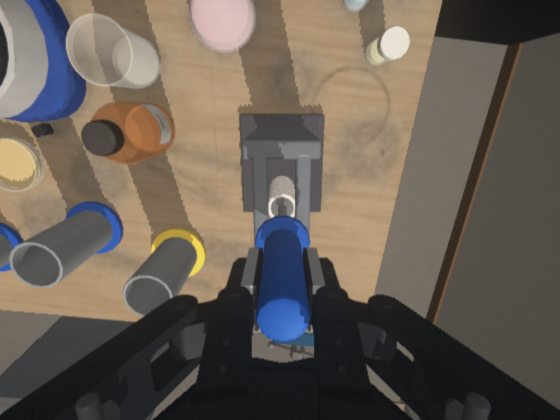

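>>> {"fn": "servo_tool", "kwargs": {
  "plan": [
    [[0, 0, -0.008, 0, -1], [0, 0, -0.006, 0, -1], [0, 0, -0.002, 0, -1], [0, 0, -0.001, 0, -1], [0, 0, 0, 0, -1], [0, 0, 0, 0, -1]]
  ]
}}

```text
time_s: 14.15
eef_pos: [0.5603, -0.3649, 0.1958]
eef_rot: [0.0, 0.999, 0.053, 0.0]
wrist_force: [-0.8, 0.0, -1.2]
opening: 0.242
```

>>> {"fn": "servo_tool", "kwargs": {
  "plan": [
    [[0, 0, -0.001, 0, -1], [0, 0, 0, 0, -1], [0, 0, 0, 0, -1]]
  ]
}}

```text
time_s: 14.45
eef_pos: [0.5605, -0.3649, 0.1954]
eef_rot: [0.0, 0.999, 0.053, 0.0]
wrist_force: [-0.9, 0.8, 3.6]
opening: 0.242
```

Contact; release slowly, then fully open and rise.

>>> {"fn": "servo_tool", "kwargs": {
  "plan": [
    [[0, 0, 0, 0, -0.4], [0, 0, 0, 0, -0.1], [0, 0, 0, 0, 0.3], [0, 0, 0, 0, 1], [0, 0, 0, 0, 1], [0, 0, 0, 0, 1], [0, 0, 0.03, 0, 1], [0, 0, 0.03, 0, 1]]
  ]
}}

```text
time_s: 15.25
eef_pos: [0.5597, -0.3642, 0.2539]
eef_rot: [-0.001, 0.999, 0.053, -0.001]
wrist_force: [0.3, -0.4, 0.8]
opening: 1.003
```

```bash
python3 - <<'E'
from h import *
w=camera("wrist")
print(get_obs()["eef_pos"],get_obs()["wrist_force"])
cv2.imwrite("pics/k_w.png",w["img"])
E
```

```text
[ 0.5619 -0.3662  0.2616] [ 1.841  -0.7116  4.3409]
```

View pics/k_w.png

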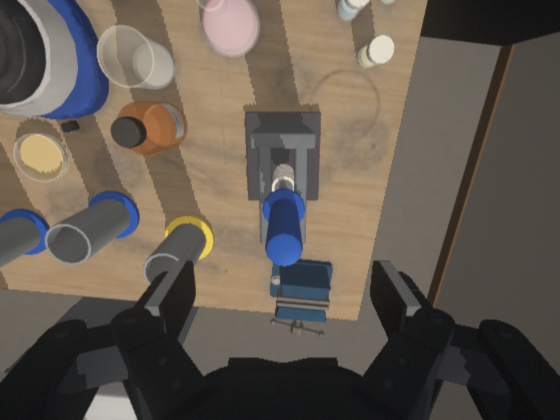

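```bash
python3 - <<'E'
from h import *
w=camera("wrist");p=camera("top")
print(get_obs()["eef_pos"],get_obs()["q"])
print(fitcup(w,"yellow",(.4576,-.249),win=75),fitcup(p,"yellow",(.4576,-.249),win=30))
for g in [(.443,-.028),(.481,-.149)]:print(fitcup(w,"blue",g,win=75),fitcup(p,"blue",g,win=30))
E
```

```text
[ 0.5615 -0.3658  0.2579] [-0.7541  0.3761  1.3382  0.      1.4216  0.7109]
(array([ 0.4512, -0.2471]), np.float64(0.9165129556433904)) (array([ 0.4573, -0.2486]), np.float64(0.8591134816994667))
(array([ 0.436 , -0.0243]), np.float64(0.8101229001527162)) (array([ 0.4433, -0.0276]), np.float64(0.7930217531768253))
(array([ 0.4741, -0.1458]), np.float64(0.5609220100600674)) (array([ 0.481, -0.149]), np.float64(0.8543031891655745))
```

>>> {"fn": "servo_tool", "kwargs": {
  "plan": [
    [[0, 0, 0.02, 0, 1], [-0.02, 0.02, 0, 0.13, 1], [-0.02, 0.0225, 0, 0.13, 1], [-0.02, 0.0225, 0, 0.13, 1], [-0.02, 0.0225, -0.03, 0.13, 1], [-0.0265, 0.03, -0.04, 0.13, 1], [0, 0, -0.05, 0.125, 1], [0, 0, 0, 0, 1]]
  ]
}}

```text
time_s: 16.2
eef_pos: [0.4522, -0.2464, 0.1525]
eef_rot: [-0.006, 0.904, 0.427, -0.003]
wrist_force: [-1.0, -0.3, -0.5]
opening: 0.999
```

```bash
python3 - <<'E'
from h import *
w=camera("wrist");p=camera("top")
print(get_obs()["eef_pos"],get_obs()["eef_rot"],get_obs()["q"])
print(fitcup(w,"yellow",(.4576,-.249),win=95),fitcup(p,"yellow",(.4576,-.249),win=30))
cv2.imwrite("pics/l_w.png",w["img"])
E
```

```text
[ 0.4566 -0.2506  0.1591] [-0.0011  0.9053  0.4248 -0.0004] [-0.73    0.159   1.8185  0.      1.1664 -0.0366]
(array([ 0.4525, -0.2488]), np.float64(0.951737777670582)) (array([ 0.4575, -0.2489]), np.float64(0.4413834707420068))
```

View pics/l_w.png

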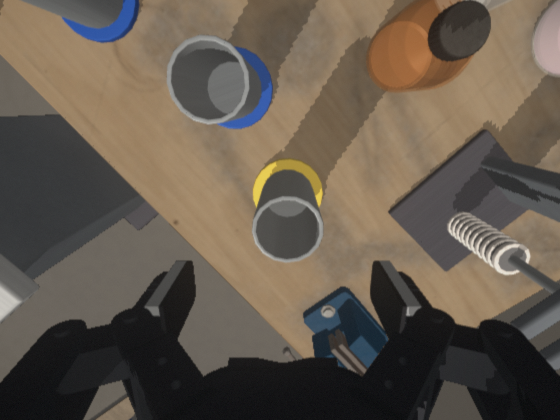

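>>> {"fn": "servo_tool", "kwargs": {
  "plan": [
    [[-0.001, 0, -0.03, 0, 1], [0, 0, -0.03, 0, 1], [0, 0, -0.022, 0, 1], [0, 0, 0, 0, 1], [0, 0, 0, 0, 1]]
  ]
}}

```text
time_s: 16.8
eef_pos: [0.4574, -0.2523, 0.0794]
eef_rot: [0.001, 0.905, 0.426, 0.001]
wrist_force: [0.8, -0.1, 0.9]
opening: 1.007
```

```bash
python3 - <<'E'
from h import *
w=camera("wrist")
print(get_obs()["eef_pos"],get_obs()["eef_rot"],get_obs()["wrist_force"])
cv2.imwrite("pics/l2_w.png",w["img"])
E
```

```text
[ 0.4577 -0.2524  0.0799] [0.0019 0.9049 0.4257 0.0008] [-0.3711 -0.5219  0.3543]
```

View pics/l2_w.png

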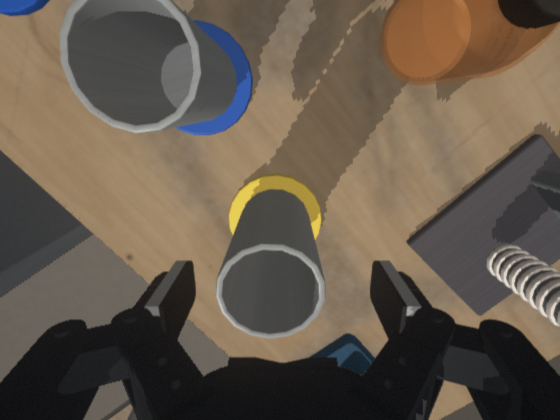

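>>> {"fn": "servo_tool", "kwargs": {
  "plan": [
    [[-0.004, 0.003, 0, 0, 1], [0, 0, -0.005, 0, 1], [0, 0, 0, 0, 1], [0, 0, 0, 0, -1], [0, 0, 0, 0, -1], [0, 0, 0, 0, -1], [0, 0, 0, 0, -1], [0, 0, 0, 0, -1]]
  ]
}}

```text
time_s: 17.65
eef_pos: [0.4521, -0.2479, 0.0727]
eef_rot: [0.0, 0.905, 0.426, 0.0]
wrist_force: [-0.4, 1.0, 4.7]
opening: 0.536
```

```bash
python3 - <<'E'
from h import *
w=camera("wrist")
o=get_obs();print(o["eef_pos"],o["opening"],o["wrist_force"])
cv2.imwrite("pics/m_w.png",w["img"])
E
```

```text
[ 0.4521 -0.2479  0.0727] 0.5370527299357097 [-0.0618  1.2452  4.2153]
```

View pics/m_w.png

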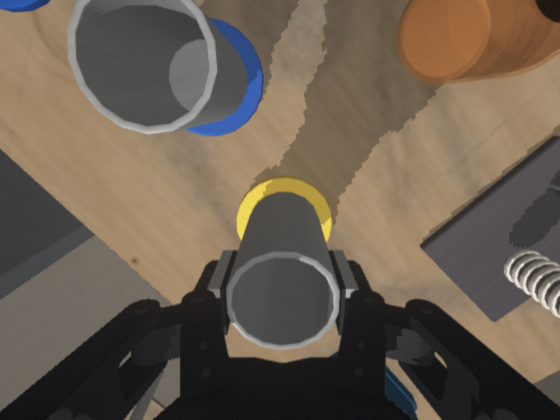

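```bash
python3 - <<'E'
from h import *
w=camera("wrist")
print(fitcup(w,"yellow",(.4521,-.2479),win=110))
# rim centre
m=onz(w,[300.5/420,283.5/560],.095);print(m)
r=.024
for z in [.095]:
  print(proj(w,[[.4521,-.2479,z]]))
E
```

```text
(array([ 0.4519, -0.2484]), np.float64(0.9490724693497657))
[ 0.4526 -0.247   0.095 ]
[[283.9248 302.5853]]
```

>>> {"fn": "servo_tool", "kwargs": {
  "plan": [
    [[0, 0, 0.03, 0, -1], [0, 0, 0.045, 0, -1], [0, 0.01, 0.045, 0, -1], [0, 0.04, 0.01, 0, -1], [0, 0.045, 0, 0, -1], [0, 0.045, 0, 0, -1], [0, 0.045, 0, 0, -1], [0, 0.045, 0, 0, -1]]
  ]
}}

```text
time_s: 18.55
eef_pos: [0.4509, -0.0159, 0.2016]
eef_rot: [-0.0, 0.905, 0.426, -0.0]
wrist_force: [0.3, 1.0, -1.8]
opening: 0.539
```

>>> {"fn": "servo_tool", "kwargs": {
  "plan": [
    [[0, 0.03, 0.01, 0, -1], [0, 0.01, 0, 0, -1], [0, 0, 0, 0, -1], [0, 0, 0, 0, -1]]
  ]
}}

```text
time_s: 18.95
eef_pos: [0.4516, 0.0216, 0.2117]
eef_rot: [-0.0, 0.905, 0.426, -0.001]
wrist_force: [-0.5, -0.2, -3.1]
opening: 0.538
```

```bash
python3 - <<'E'
from h import *
w=camera("wrist");p=camera("top");s=camera("scene")
o=get_obs();print(o["eef_pos"],o["opening"],o["wrist_force"])
for n,z in dict(tray=0,tray_apron=.006,tray_end=.006,gate_knob=.077).items():
  for q in (w,p):
    for r in pinpoint(q,n)[:2]: print(n,r["conf"],np.array(r["centre"])*[420,560],onz(q,r["centre"],z))
cv2.imwrite("pics/n_w.png",w["img"])
cv2.imwrite("pics/n_s.png",s["img"])
E
```

```text
[0.4518 0.021  0.2119] 0.5383241231041523 [ 0.9004  0.1278 -1.9786]
tray 0.56 [ 52.71 320.32] [0.5624 0.0966 0.    ]
tray 0.64 [180.6  255.92] [0.5619 0.0965 0.    ]
tray 0.37 [171.696 433.384] [ 0.5967 -0.4385  0.    ]
tray_apron 0.69 [108.192 262.08 ] [0.482  0.0933 0.006 ]
tray_apron 0.55 [188.118 393.512] [ 0.5409 -0.0678  0.006 ]
tray_apron 0.95 [203.28  254.408] [0.4924 0.0992 0.006 ]
tray_apron 0.44 [168.294 357.224] [ 0.6027 -0.2079  0.006 ]
tray_end 0.71 [187.698 151.984] [0.535  0.4078 0.006 ]
```

View pics/n_w.png

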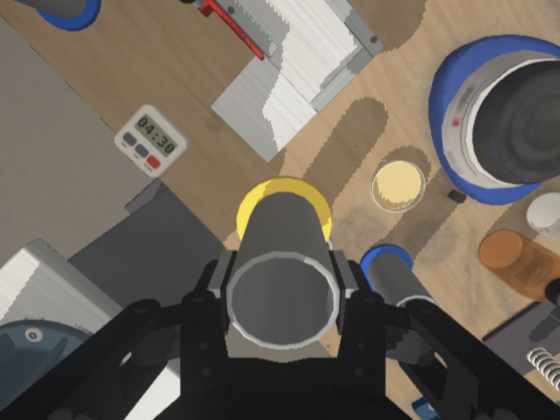

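View pics/n_s.png

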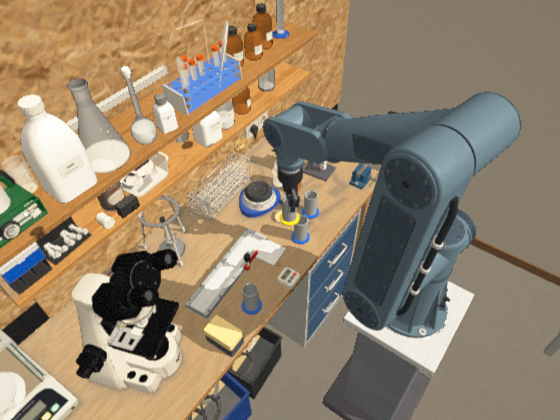

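```bash
python3 - <<'E'
from h import *
w=camera("wrist")
cv2.imwrite("pics/n_wz.png",cv2.resize(w["img"][0:170,180:400],(800,618),interpolation=cv2.INTER_CUBIC))
pt=lambda u,v,z:onz(w,[(v+.5)/420,(u+.5)/560],z)[:2]
A,B,C=pt(212,107,.006),pt(268,162,.006),pt(315,110,.006)
print(A,B,C,np.linalg.norm(A-B),np.linalg.norm(C-B),np.arctan2(*(A-B)[::-1])-np.pi/2,np.arctan2(*(C-B)[::-1]))
E
```

```text
[0.4427 0.1276] [0.4505 0.0457] [0.5245 0.0562] 0.08230465622435405 0.07478489048461329 0.09418002365757361 0.1417542089441735
```

View pics/n_wz.png

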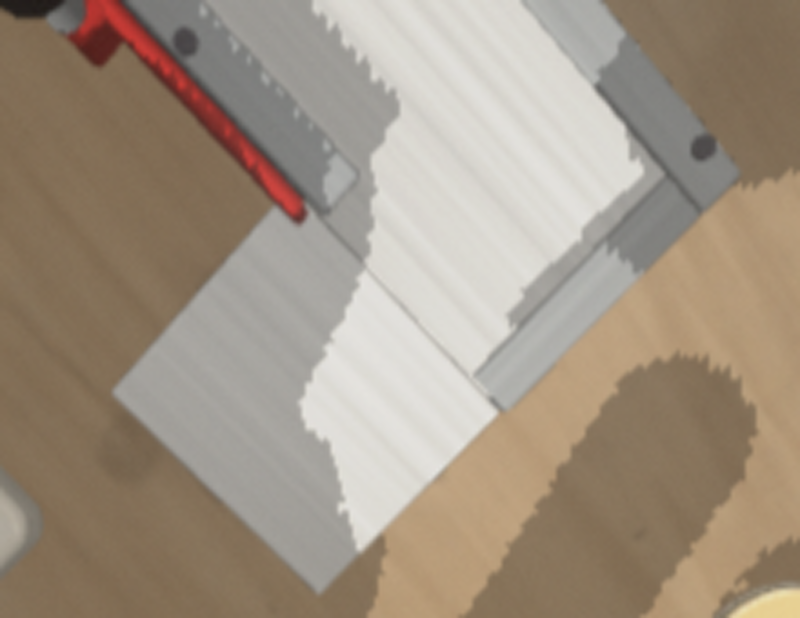

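```bash
cat >> h.py <<'E'
def fittray(p,pts,x0=(.5625,.0965,.096)):
    X=np.array([q[0] for q in pts]);U=np.array([q[1] for q in pts],float)
    def W(s):
        c,sn=np.cos(s[2]),np.sin(s[2]); return np.c_[s[0]+c*X[:,0]-sn*X[:,1],s[1]+sn*X[:,0]+c*X[:,1],X[:,2]]
    r=least_squares(lambda s:(proj(p,W(s))-U).ravel(),x0); return r.x,r.fun.reshape(-1,2)
E
python3 - <<'E'
from h import *
w=camera("wrist")
P=[((-.118,.042,.006),(210.7,107.2)),((-.118,-.042,.006),(267.6,163)),((-.042,-.042,.006),(316.6,112.7)),((.042,-.042,.023),(383.2,47.8))]
for k in (3,4):
    s,r=fittray(w,P[:k]);print(s,r.ravel())
    c,sn=np.cos(s[2]),np.sin(s[2]);print("apron",s[0]-.08*c,s[1]-.08*sn)
E
```

```text
[0.5624 0.0992 0.0976] [-0.6546  0.0183 -0.1471  0.1447  0.7979 -0.0741]
apron 0.4828190665917647 0.09144649013175705
[0.5621 0.0993 0.0981] [-0.9545  0.2384 -0.4137  0.3126  0.4817  0.0828  0.7779 -0.3618]
apron 0.4824434118784419 0.0915101961193652
```

>>> {"fn": "servo_tool", "kwargs": {
  "plan": [
    [[0.013, 0.035, 0, 0, -1], [0.014, 0.034, 0, 0, -1], [0, 0, -0.04, 0, -1], [0, 0, -0.04, 0, -1], [0, 0, -0.035, 0, -1], [0, 0, -0.01, 0, -1], [0, 0, 0, 0, -1], [0, 0, 0, 0, -1]]
  ]
}}

```text
time_s: 20.4
eef_pos: [0.4802, 0.0912, 0.0888]
eef_rot: [0.001, 0.905, 0.426, 0.001]
wrist_force: [0.8, -0.1, -0.9]
opening: 0.535
```

```bash
python3 - <<'E'
from h import *
w=camera("wrist")
o=get_obs();print(o["eef_pos"],o["opening"],o["wrist_force"],o["q"])
print(fitcup(w,"yellow",o["eef_pos"][:2],z0=.014,win=110))
cv2.imwrite("pics/o_w.png",w["img"])
E
```

```text
[0.4807 0.0911 0.0894] 0.5440901546645902 [ 0.7931  0.215  -1.8634] [-0.0558  0.1975  1.9412  0.      0.9993  0.6342]
(array([0.4799, 0.0902]), np.float64(0.9266319741782492))
```

View pics/o_w.png

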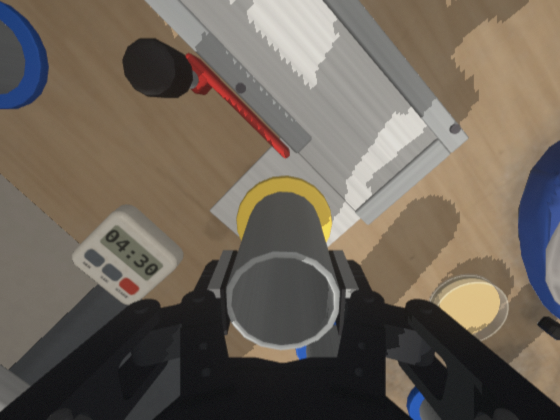

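>>> {"fn": "servo_tool", "kwargs": {
  "plan": [
    [[0, 0, -0.005, 0, -1], [0, 0, -0.003, 0, -1], [0, 0, -0.002, 0, -1], [0, 0, -0.001, 0, -1], [0, 0, 0, 0, -1], [0, 0, 0, 0, -1]]
  ]
}}

```text
time_s: 21.05
eef_pos: [0.4797, 0.0913, 0.0786]
eef_rot: [0.0, 0.905, 0.426, 0.0]
wrist_force: [-5.4, 0.1, 17.0]
opening: 0.536
```

>>> {"fn": "servo_tool", "kwargs": {
  "plan": [
    [[0, 0, 0.001, 0, -1], [0.015, 0.0015, 0, 0, -1], [0.015, 0.0015, 0, 0, -1], [0.015, 0.0015, 0, 0, -1], [0, 0, 0, 0, -1]]
  ]
}}

```text
time_s: 21.55
eef_pos: [0.5264, 0.0956, 0.0785]
eef_rot: [0.001, 0.905, 0.426, 0.002]
wrist_force: [3.7, -1.2, 5.0]
opening: 0.535
```

>>> {"fn": "servo_tool", "kwargs": {
  "plan": [
    [[0.015, 0.0015, 0, 0, -1], [0.015, 0.0015, 0, 0, -1], [0.005, 0.0007, 0, 0, -1], [0, 0, 0, 0, -1], [0, 0, 0, 0, -1]]
  ]
}}

```text
time_s: 22.05
eef_pos: [0.5597, 0.0994, 0.0783]
eef_rot: [0.001, 0.905, 0.426, 0.001]
wrist_force: [1.4, -0.7, 4.6]
opening: 0.535
```

```bash
python3 - <<'E'
from h import *
w=camera("wrist")
o=get_obs();print(o["eef_pos"],o["opening"],o["wrist_force"],o["q"])
cv2.imwrite("pics/p_w.png",w["img"])
E
```

```text
[0.5597 0.0993 0.0783] 0.5375928879483581 [ 1.434  -0.9426  4.6653] [-0.0331  0.3706  1.7422 -0.0001  1.0262  0.657 ]
```

View pics/p_w.png

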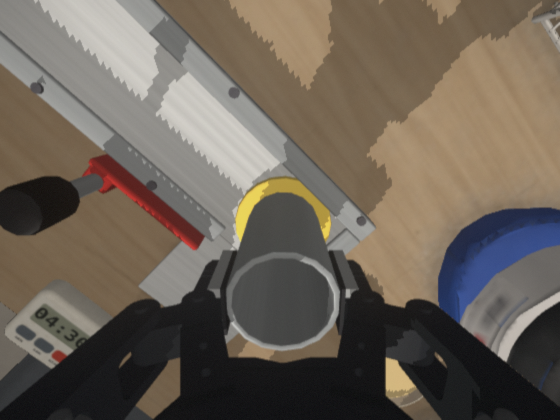

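>>> {"fn": "servo_tool", "kwargs": {
  "plan": [
    [[0.0025, 0.0002, 0, 0, -1], [-0.002, 0.02, 0, 0, -1], [-0.002, 0.02, 0, 0, -1], [0, 0, 0, 0, -1]]
  ]
}}

```text
time_s: 22.5
eef_pos: [0.5577, 0.1416, 0.0782]
eef_rot: [-0.0, 0.904, 0.427, 0.001]
wrist_force: [0.2, 4.8, 7.5]
opening: 0.542
```

```bash
python3 - <<'E'
from h import *
w=camera("wrist")
o=get_obs();print(o["eef_pos"],o["opening"],o["wrist_force"],o["q"])
cv2.imwrite("pics/q_w.png",w["img"])
E
```

```text
[0.5576 0.1413 0.0782] 0.5429669462599936 [1.132  4.3899 6.7882] [0.0408 0.3838 1.724  0.0023 1.0321 0.7288]
```

View pics/q_w.png

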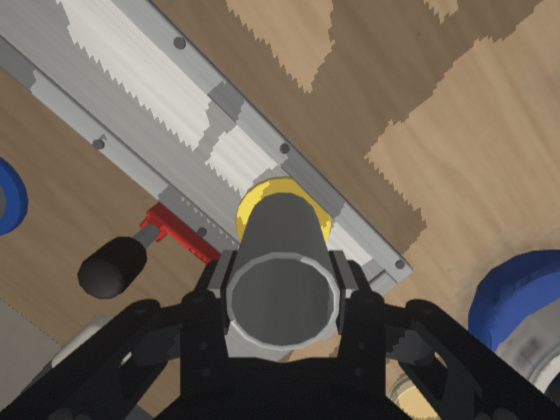

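>>> {"fn": "servo_tool", "kwargs": {
  "plan": [
    [[-0.002, 0.02, 0.0005, 0, -1], [-0.002, 0.02, 0, 0, -1], [-0.002, 0.02, 0, 0, -1], [-0.002, 0.02, 0, 0, -1], [0, 0, 0, 0, -1]]
  ]
}}

```text
time_s: 23.05
eef_pos: [0.5491, 0.2214, 0.0782]
eef_rot: [-0.001, 0.904, 0.427, 0.001]
wrist_force: [-0.5, 4.0, 4.8]
opening: 0.538
```

>>> {"fn": "servo_tool", "kwargs": {
  "plan": [
    [[-0.0015, 0.02, 0, 0, -1], [-0.002, 0.025, 0, 0, -1], [-0.0025, 0.025, 0, 0, -1], [-0.0025, 0.025, 0, 0, -1], [-0.0025, 0.025, 0, 0, -1], [-0.002, 0.02, 0, 0, -1], [-0.001, 0.012, 0, 0, -1], [0, 0, 0, 0, -1]]
  ]
}}

```text
time_s: 23.85
eef_pos: [0.5356, 0.3723, 0.0782]
eef_rot: [-0.0, 0.904, 0.427, 0.001]
wrist_force: [-0.4, 3.5, 5.2]
opening: 0.536
```

```bash
cat >> h.py <<'E'
T=np.array([.5622,.0992]);TY=.0978
def tf(xy):
    d=np.array(xy[:2])-T;c,s=np.cos(TY),np.sin(TY);return np.array([c*d[0]+s*d[1],-s*d[0]+c*d[1]])
def tw(x,y):
    c,s=np.cos(TY),np.sin(TY);return T+[c*x-s*y,s*x+c*y]
E
python3 - <<'E'
from h import *
w=camera("wrist")
o=get_obs();print(o["eef_pos"],tf(o["eef_pos"]),o["opening"],o["wrist_force"],o["q"])
cv2.imwrite("pics/r_w.png",w["img"])
E
```

```text
[0.5356 0.3721 0.0782] [0.0002 0.2742] 0.5374464182060941 [-1.3108  3.6017  4.9466] [0.4248 0.5279 1.512  0.0018 1.1005 1.1136]
```

View pics/r_w.png

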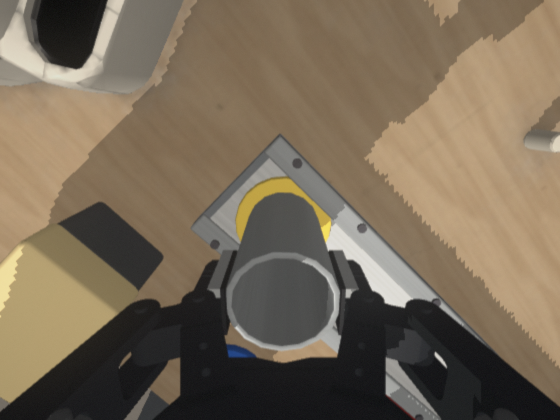

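>>> {"fn": "servo_tool", "kwargs": {
  "plan": [
    [[-0.0004, 0.004, 0, 0, -1], [0, 0, 0, 0, 1], [0, 0, 0, 0, 1], [0, 0, 0, 0, 1], [0, 0, 0.03, 0, 1], [0, 0, 0.04, 0, 1], [-0.02, -0.01, 0.035, 0, 1], [-0.05, -0.03, 0, 0, 1]]
  ]
}}

```text
time_s: 24.7
eef_pos: [0.4769, 0.3416, 0.189]
eef_rot: [0.0, 0.905, 0.426, 0.006]
wrist_force: [0.9, -0.8, 0.9]
opening: 1.002
```

>>> {"fn": "servo_tool", "kwargs": {
  "plan": [
    [[-0.04, -0.03, 0, 0, 1], [-0.015, -0.008, 0, 0, 1], [0, 0, 0, 0, 1]]
  ]
}}

```text
time_s: 25.0
eef_pos: [0.4147, 0.3007, 0.1824]
eef_rot: [-0.0, 0.905, 0.426, -0.001]
wrist_force: [0.2, -0.7, 0.7]
opening: 0.996
```

```bash
python3 - <<'E'
from h import *
w=camera("wrist");p=camera("top")
o=get_obs();print(o["eef_pos"],o["opening"],o["wrist_force"],o["q"],o["time_s"])
print(fitcup(w,"blue",(.408,.294),win=100),fitcup(p,"blue",(.41,.294),win=30))
for g in [(.443,-.028),(.481,-.149)]:print(fitcup(p,"blue",g,win=30))
cv2.imwrite("pics/s_w.png",w["img"])
cv2.imwrite("pics/s_t.png",p["img"])
E
```

```text
[0.4177 0.302  0.1832] 0.9979269515366461 [-0.0543 -0.1746  0.6242] [0.3954 0.1135 1.8159 0.0001 1.2108 1.0856] 25.1
(array([0.4056, 0.2914]), np.float64(0.9234955092010181)) (array([0.4104, 0.2946]), np.float64(0.846184819810751))
(array([ 0.4433, -0.0276]), np.float64(0.7945293990954124))
(array([ 0.481, -0.149]), np.float64(0.8535031847133758))
```

View pics/s_w.png

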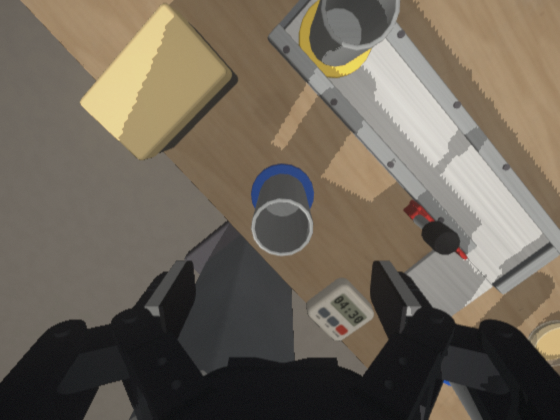

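View pics/s_t.png

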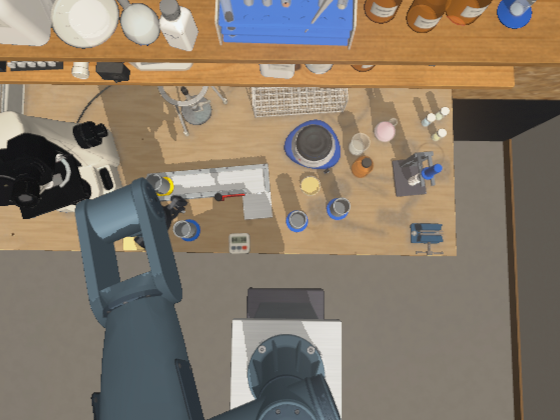

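>>> {"fn": "servo_tool", "kwargs": {
  "plan": [
    [[-0.012, -0.0105, 0, 0, 1], [0, 0, -0.04, 0, 1], [0, 0, -0.04, 0, 1], [0, 0, -0.02, 0, 1], [0, 0, 0, 0, 1], [0, 0, 0, 0, 1]]
  ]
}}

```text
time_s: 25.7
eef_pos: [0.4062, 0.2918, 0.083]
eef_rot: [-0.0, 0.905, 0.426, 0.0]
wrist_force: [-0.5, 0.3, 0.8]
opening: 1.001
```

```bash
python3 - <<'E'
from h import *
w=camera("wrist")
o=get_obs();print(o["eef_pos"],o["opening"],o["wrist_force"])
print(fitcup(w,"blue",(.4056,.2914),win=110))
E
```

```text
[0.4067 0.2921 0.0839] 1.0006150609163809 [ 0.5389  0.1217 -0.347 ]
(array([0.4057, 0.2916]), np.float64(0.9370652158512914))
```

>>> {"fn": "servo_tool", "kwargs": {
  "plan": [
    [[-0.0007, 0, -0.01, 0, 1], [0, 0, 0, 0, 1], [0, 0, 0, 0, -1], [0, 0, 0, 0, -1], [0, 0, 0, 0, -1], [0, 0, 0, 0, -1], [0, 0, 0, 0, -1]]
  ]
}}

```text
time_s: 26.45
eef_pos: [0.4049, 0.2916, 0.0736]
eef_rot: [0.0, 0.905, 0.426, 0.001]
wrist_force: [-0.1, -0.4, 6.3]
opening: 0.555
```

```bash
python3 - <<'E'
from h import *
w=camera("wrist")
o=get_obs();print(o["eef_pos"],o["opening"],o["wrist_force"])
print(fitcup(w,"blue",o["eef_pos"][:2],win=110), tw(-.083,0)-o["eef_pos"][:2])
E
```

```text
[0.4049 0.2916 0.0736] 0.5562960188574567 [ 0.2515 -0.7748  6.2309]
(array([0.4053, 0.2918]), np.float64(0.934013976567168)) [ 0.0747 -0.2005]
```

>>> {"fn": "servo_tool", "kwargs": {
  "plan": [
    [[0, 0, 0.03, 0, -1], [0, 0, 0.045, 0, -1], [0.005, -0.01, 0.035, 0, -1], [0.016, -0.042, 0, 0, -1], [0.016, -0.045, 0, 0, -1], [0.016, -0.045, 0, 0, -1], [0.014, -0.04, 0, 0, -1], [0.008, -0.018, 0, 0, -1]]
  ]
}}

```text
time_s: 27.3
eef_pos: [0.4799, 0.0883, 0.1826]
eef_rot: [0.0, 0.905, 0.425, -0.0]
wrist_force: [0.0, 0.2, -1.8]
opening: 0.552
```

>>> {"fn": "servo_tool", "kwargs": {
  "plan": [
    [[0, 0, -0.02, 0, -1], [0, 0, -0.03, 0, -1], [0, 0, -0.03, 0, -1], [0, 0, -0.013, 0, -1], [0, 0, 0, 0, -1], [0, 0, 0, 0, -1]]
  ]
}}

```text
time_s: 27.9
eef_pos: [0.4799, 0.0915, 0.0905]
eef_rot: [0.0, 0.905, 0.426, 0.0]
wrist_force: [-0.5, 0.4, -2.5]
opening: 0.554
```

```bash
python3 - <<'E'
from h import *
w=camera("wrist")
o=get_obs();print(o["eef_pos"],o["opening"],o["wrist_force"],tf(o["eef_pos"]))
print(fitcup(w,"blue",o["eef_pos"][:2],z0=o["eef_pos"][2]-.0736,win=110),tw(-.083,0)-o["eef_pos"][:2])
cv2.imwrite("pics/t_w.png",w["img"])
E
```

```text
[0.4805 0.0915 0.0911] 0.5523881751447204 [ 0.7381  0.624  -2.1365] [-0.0821  0.0003]
(array([0.4804, 0.0919]), np.float64(0.9038362722612826)) [-0.0009 -0.0004]
```

View pics/t_w.png

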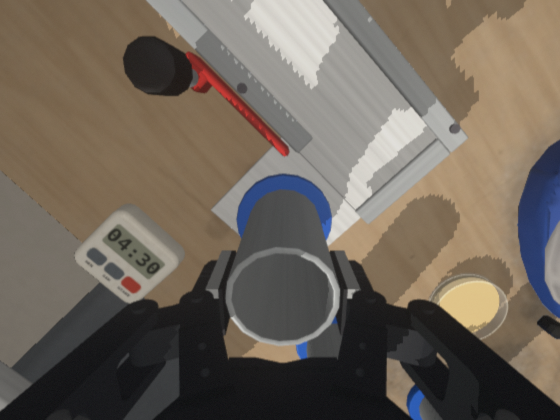

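>>> {"fn": "servo_tool", "kwargs": {
  "plan": [
    [[0, 0, -0.006, 0, -1], [0, 0, -0.003, 0, -1], [0, 0, -0.0015, 0, -1], [0, 0, -0.0005, 0, -1], [0, 0, 0, 0, -1], [0, 0, 0, 0, -1]]
  ]
}}

```text
time_s: 28.55
eef_pos: [0.4797, 0.0915, 0.0796]
eef_rot: [0.0, 0.905, 0.426, 0.0]
wrist_force: [-1.3, 0.1, 6.8]
opening: 0.552
```

>>> {"fn": "servo_tool", "kwargs": {
  "plan": [
    [[0.015, 0.0015, 0, 0, -1], [0.015, 0.0015, 0, 0, -1], [0.015, 0.0015, 0, 0, -1], [0.015, 0.0015, 0, 0, -1], [0.015, 0.0015, 0, 0, -1], [0.008, 0.0006, 0, 0, -1], [0, 0, 0, 0, -1], [0, 0, 0, 0, -1]]
  ]
}}

```text
time_s: 29.35
eef_pos: [0.5632, 0.0994, 0.0792]
eef_rot: [0.001, 0.905, 0.426, 0.001]
wrist_force: [2.1, -1.6, 1.4]
opening: 0.556
```

>>> {"fn": "servo_tool", "kwargs": {
  "plan": [
    [[-0.0025, 0.02, 0, 0, -1], [-0.0025, 0.025, 0, 0, -1], [-0.0025, 0.025, 0, 0, -1], [-0.0025, 0.025, 0, 0, -1], [-0.0025, 0.025, 0, 0, -1], [-0.0025, 0.025, 0, 0, -1], [-0.0025, 0.025, 0, 0, -1], [-0.002, 0.02, 0, 0, -1]]
  ]
}}

```text
time_s: 30.15
eef_pos: [0.5425, 0.2902, 0.0793]
eef_rot: [0.0, 0.904, 0.427, 0.0]
wrist_force: [1.4, -0.4, 0.0]
opening: 0.55
```

>>> {"fn": "servo_tool", "kwargs": {
  "plan": [
    [[-0.0012, 0.012, 0, 0, -1], [0, 0, 0, 0, -1], [0, 0, 0, 0, -1]]
  ]
}}

```text
time_s: 30.45
eef_pos: [0.5414, 0.302, 0.0791]
eef_rot: [-0.001, 0.905, 0.426, 0.0]
wrist_force: [-1.4, 2.7, 4.3]
opening: 0.552
```

```bash
python3 - <<'E'
from h import *
w=camera("wrist")
o=get_obs();print(o["eef_pos"],o["opening"],o["wrist_force"],tf(o["eef_pos"]))
cv2.imwrite("pics/u_w.png",w["img"])
E
```

```text
[0.5416 0.3016 0.0791] 0.549554023524641 [-1.3691  2.1826  4.6128] [-0.0008  0.2035]
```

View pics/u_w.png

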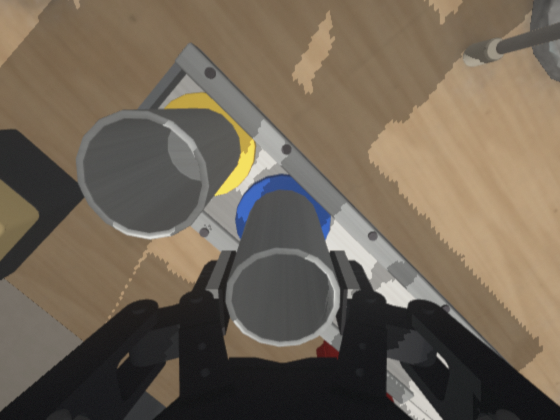

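>>> {"fn": "servo_tool", "kwargs": {
  "plan": [
    [[0, 0.006, 0, 0, -1], [0, 0, 0, 0, -1], [0, 0, 0, 0, 1], [0, 0, 0, 0, 1], [0, 0, 0, 0, 1], [0, 0, 0.03, 0, 1], [0, 0, 0.04, 0, 1], [0, 0, 0.04, 0, 1]]
  ]
}}

```text
time_s: 31.3
eef_pos: [0.541, 0.3071, 0.189]
eef_rot: [-0.0, 0.905, 0.426, -0.001]
wrist_force: [-0.0, 0.3, 0.2]
opening: 0.998
```

```bash
python3 - <<'E'
from h import *
w=camera("wrist");p=camera("top")
o=get_obs();print(o["eef_pos"],o["opening"],o["wrist_force"],o["time_s"])
for g in [(.443,-.028),(.481,-.149)]:print(fitcup(p,"blue",g,win=30))
y=fitcup(w,"yellow",tw(0,.278),z0=.006,win=110);b=fitcup(w,"blue",tw(0,.21),z0=.006,win=110);print(y,b,tf(y[0]),tf(b[0]))
cv2.imwrite("pics/v_w.png",w["img"])
E
```

```text
[0.5452 0.3087 0.1957] 1.0012422645076071 [0.7629 0.2535 0.2711] 31.4
(array([ 0.4433, -0.0276]), np.float64(0.7937190793719079))
(array([ 0.481, -0.149]), np.float64(0.8543817263342851))
(array([0.5348, 0.3753]), np.float64(0.7127490844075324)) (array([0.5421, 0.3069]), np.float64(0.7350826215843386)) [-0.0003  0.2775] [0.0003 0.2087]
```

View pics/v_w.png

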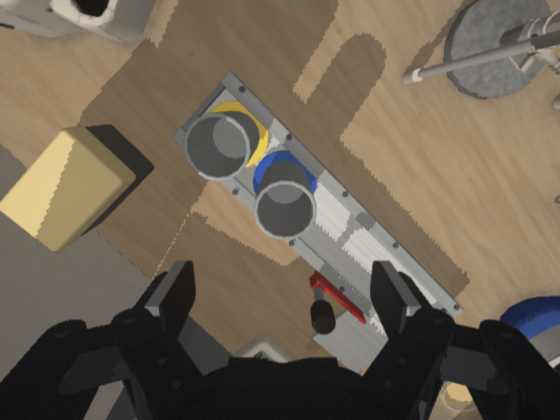

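>>> {"fn": "servo_tool", "kwargs": {
  "plan": [
    [[-0.012, -0.04, 0, 0, 1], [-0.012, -0.045, 0, 0, 1], [-0.013, -0.045, 0, 0, 1], [-0.013, -0.045, 0, 0, 1], [-0.013, -0.045, 0, 0, 1], [-0.013, -0.045, 0, 0, 1], [-0.013, -0.04, 0, 0, 1], [-0.014, -0.03, 0, 0, 1]]
  ]
}}

```text
time_s: 32.2
eef_pos: [0.4377, -0.0295, 0.1883]
eef_rot: [0.0, 0.905, 0.426, -0.0]
wrist_force: [0.0, -0.8, -0.0]
opening: 0.997
```

```bash
python3 - <<'E'
from h import *
w=camera("wrist");w=camera("wrist")
o=get_obs();print(o["eef_pos"],o["opening"],o["wrist_force"],o["time_s"])
f=fitcup(w,"blue",(.438,-.027),win=100);print(f,f[0]-o["eef_pos"][:2])
cv2.imwrite("pics/w_w.png",w["img"])
E
```

```text
[ 0.4371 -0.0303  0.1881] 1.0004963776407498 [-0.041  -0.6671 -0.9992] 32.3
(array([ 0.4374, -0.0282]), np.float64(0.5629728935576287)) [0.0003 0.0021]
```

View pics/w_w.png

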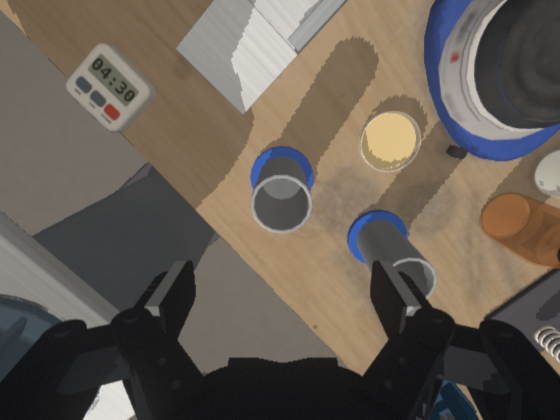

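>>> {"fn": "servo_tool", "kwargs": {
  "plan": [
    [[0, 0.0015, 0, 0, 1], [0, 0, -0.04, 0, 1], [0, 0, -0.04, 0, 1], [0, 0, -0.025, 0, 1], [0, 0, 0, 0, 1], [0, 0, 0, 0, 1]]
  ]
}}

```text
time_s: 32.9
eef_pos: [0.4389, -0.025, 0.0839]
eef_rot: [-0.0, 0.904, 0.427, -0.0]
wrist_force: [1.0, 0.3, 0.7]
opening: 0.997
```

```bash
python3 - <<'E'
from h import *
w=camera("wrist")
o=get_obs();print(o["eef_pos"],o["opening"],o["wrist_force"],o["time_s"])
f=fitcup(w,"blue",(.4374,-.0282),win=70);print(f,f[0]-o["eef_pos"][:2])
E
```

```text
[ 0.4397 -0.0255  0.0849] 0.9996289217291024 [ 0.095   1.0469 -0.494 ] 32.95
(array([ 0.4374, -0.0284]), np.float64(0.9319673534615605)) [-0.0023 -0.0029]
```

>>> {"fn": "servo_tool", "kwargs": {
  "plan": [
    [[-0.002, -0.003, -0.005, 0, 1], [0, 0, -0.006, 0, 1], [0, 0, 0, 0, 1], [0, 0, 0, 0, -1], [0, 0, 0, 0, -1], [0, 0, 0, 0, -1], [0, 0, 0, 0, -1], [0, 0, 0, 0, -1]]
  ]
}}

```text
time_s: 33.75
eef_pos: [0.4372, -0.0292, 0.0733]
eef_rot: [0.0, 0.905, 0.426, 0.0]
wrist_force: [-1.2, -1.2, 3.9]
opening: 0.54
```

```bash
python3 - <<'E'
from h import *
w=camera("wrist")
o=get_obs();print(o["eef_pos"],o["opening"],o["wrist_force"],o["time_s"])
f=fitcup(w,"blue",(.4374,-.0282),win=70);print(f,f[0]-o["eef_pos"][:2],tw(-.083,0)-o["eef_pos"][:2])
E
```

```text
[ 0.4372 -0.0292  0.0733] 0.5415652758219732 [-0.0585 -0.6926  5.2011] 33.8
(array([ 0.4375, -0.0284]), np.float64(0.9383631813053571)) [0.0003 0.0008] [0.0424 0.1203]
```

>>> {"fn": "servo_tool", "kwargs": {
  "plan": [
    [[0, 0, 0.025, 0, -1], [0.005, 0.015, 0.025, 0, -1], [0.013, 0.035, 0, 0, -1], [0.014, 0.04, 0, 0, -1], [0.01, 0.03, 0, 0, -1], [0, 0, -0.02, 0, -1], [0, 0, -0.013, 0, -1], [0, 0, 0, 0, -1]]
  ]
}}

```text
time_s: 34.6
eef_pos: [0.476, 0.0911, 0.0871]
eef_rot: [-0.001, 0.905, 0.426, -0.003]
wrist_force: [-1.5, 0.6, -2.2]
opening: 0.536
```

```bash
python3 - <<'E'
from h import *
w=camera("wrist")
o=get_obs();print(o["eef_pos"],o["opening"],o["wrist_force"],tf(o["eef_pos"]))
print(fitcup(w,"blue",o["eef_pos"][:2],z0=o["eef_pos"][2]-.0733,win=70),tw(-.083,0)-o["eef_pos"][:2])
E
```

```text
[0.477  0.0907 0.0883] 0.5383184171094267 [-0.4588 -0.317  -1.8972] [-0.0856 -0.0001]
(array([0.4761, 0.0922]), np.float64(0.9272599141520917)) [0.0026 0.0004]
```

>>> {"fn": "servo_tool", "kwargs": {
  "plan": [
    [[0.003, 0.0003, -0.004, 0, -1], [0, 0, -0.003, 0, -1], [0, 0, -0.0015, 0, -1], [0, 0, -0.001, 0, -1], [0, 0, 0, 0, -1], [0, 0, 0, 0, -1]]
  ]
}}

```text
time_s: 35.25
eef_pos: [0.4818, 0.0913, 0.0805]
eef_rot: [0.0, 0.905, 0.426, 0.0]
wrist_force: [-0.5, 0.0, -1.0]
opening: 0.537
```

>>> {"fn": "servo_tool", "kwargs": {
  "plan": [
    [[0, 0, -0.001, 0, -1], [0, 0, -0.0005, 0, -1], [0, 0, 0, 0, -1], [0, 0, 0, 0, -1]]
  ]
}}

```text
time_s: 35.65
eef_pos: [0.482, 0.0914, 0.0793]
eef_rot: [0.0, 0.905, 0.426, 0.0]
wrist_force: [-2.2, 0.3, 4.7]
opening: 0.534
```

>>> {"fn": "servo_tool", "kwargs": {
  "plan": [
    [[0.015, 0.0015, 0, 0, -1], [0.015, 0.0015, 0, 0, -1], [0.015, 0.0015, 0, 0, -1], [0.015, 0.0015, 0, 0, -1], [0.015, 0.0015, 0, 0, -1], [0.006, 0.0004, 0, 0, -1], [0, 0, 0, 0, -1], [0, 0, 0, 0, -1]]
  ]
}}

```text
time_s: 36.45
eef_pos: [0.5633, 0.0992, 0.079]
eef_rot: [0.0, 0.905, 0.426, 0.001]
wrist_force: [1.6, 0.5, 1.7]
opening: 0.535
```

>>> {"fn": "servo_tool", "kwargs": {
  "plan": [
    [[-0.0025, 0.02, 0, 0, -1], [-0.0025, 0.025, 0, 0, -1], [-0.0025, 0.025, 0, 0, -1], [-0.0025, 0.025, 0, 0, -1], [-0.0025, 0.025, 0, 0, -1], [-0.0015, 0.014, 0, 0, -1], [0, 0, 0, 0, -1], [0, 0, 0, 0, -1]]
  ]
}}

```text
time_s: 37.25
eef_pos: [0.5485, 0.2337, 0.079]
eef_rot: [-0.0, 0.904, 0.427, 0.0]
wrist_force: [-1.1, 3.3, 4.7]
opening: 0.541
```

```bash
python3 - <<'E'
from h import *
w=camera("wrist")
o=get_obs();print(o["eef_pos"],o["opening"],o["wrist_force"],tf(o["eef_pos"]))
cv2.imwrite("pics/x_w.png",w["img"])
E
```

```text
[0.5486 0.2332 0.079 ] 0.537257337620153 [-0.8949  3.3273  4.4592] [-0.0004  0.1347]
```

View pics/x_w.png

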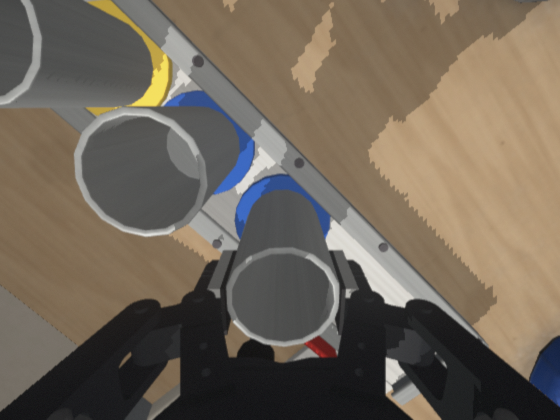

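>>> {"fn": "servo_tool", "kwargs": {
  "plan": [
    [[-0.0005, 0.006, 0, 0, -1], [0, 0, 0, 0, -1], [0, 0, 0, 0, 1], [0, 0, 0, 0, 1], [0, 0, 0, 0, 1], [0, 0, 0.03, 0, 1], [0, 0, 0.04, 0, 1], [0, 0, 0.04, 0, 1]]
  ]
}}

```text
time_s: 38.1
eef_pos: [0.5475, 0.2389, 0.1891]
eef_rot: [-0.0, 0.905, 0.426, -0.001]
wrist_force: [1.0, 0.4, -0.2]
opening: 1.0
```

```bash
python3 - <<'E'
from h import *
w=camera("wrist");p=camera("top")
o=get_obs();print(o["eef_pos"],o["opening"],o["wrist_force"],o["time_s"])
for g in [(.481,-.149)]:print(fitcup(p,"blue",g,win=30))
b=fitcup(w,"blue",tw(0,.141),z0=.006,win=80);print(b,tf(b[0]))
cv2.imwrite("pics/y_w.png",w["img"])
E
```

```text
[0.5519 0.24   0.1955] 0.9982656462814888 [0.6616 0.3801 0.4553] 38.2
(array([ 0.481, -0.149]), np.float64(0.8518518518518519))
(array([0.5482, 0.2388]), np.float64(0.4914174919687494)) [-0.0003  0.1403]
```

View pics/y_w.png

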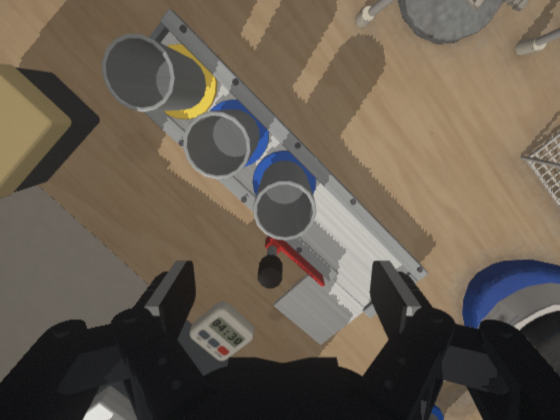

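>>> {"fn": "servo_tool", "kwargs": {
  "plan": [
    [[-0.008, -0.04, 0, 0, 1], [-0.01, -0.045, 0, 0, 1], [-0.01, -0.045, 0, 0, 1], [-0.01, -0.045, 0, 0, 1], [-0.01, -0.045, 0, 0, 1], [-0.01, -0.045, 0, 0, 1], [-0.01, -0.045, 0, 0, 1], [-0.009, -0.04, 0, 0, 1]]
  ]
}}

```text
time_s: 39.0
eef_pos: [0.4701, -0.1126, 0.1882]
eef_rot: [-0.0, 0.905, 0.426, -0.0]
wrist_force: [1.1, -0.4, -0.5]
opening: 1.002
```

>>> {"fn": "servo_tool", "kwargs": {
  "plan": [
    [[0, -0.025, 0, 0, 1], [0, -0.01, 0, 0, 1], [0, 0, 0, 0, 1]]
  ]
}}

```text
time_s: 39.3
eef_pos: [0.471, -0.1466, 0.1883]
eef_rot: [-0.0, 0.905, 0.425, -0.0]
wrist_force: [0.1, 0.7, -0.6]
opening: 0.999
```

```bash
python3 - <<'E'
from h import *
w=camera("wrist")
o=get_obs();print(o["eef_pos"],o["opening"],o["wrist_force"],o["time_s"])
f=fitcup(w,"blue",(.475,-.147),win=100);print(f,f[0]-o["eef_pos"][:2])
cv2.imwrite("pics/z_w.png",w["img"])
E
```

```text
[ 0.471  -0.1454  0.1883] 0.9979133913244735 [-0.0805  0.2263 -0.7674] 39.35
(array([ 0.4753, -0.1489]), np.float64(0.9325711199135758)) [ 0.0043 -0.0034]
```

View pics/z_w.png

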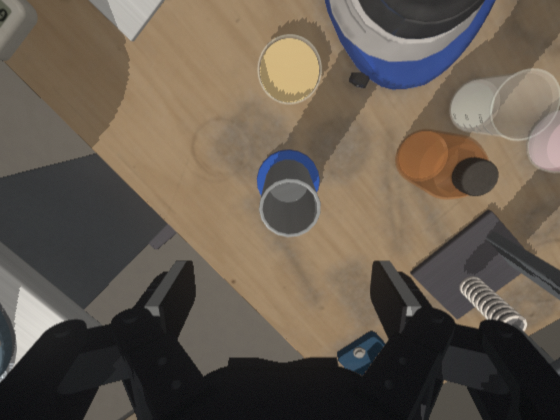

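>>> {"fn": "servo_tool", "kwargs": {
  "plan": [
    [[0.004, -0.0035, 0, 0, 1], [0, 0, -0.04, 0, 1], [0, 0, -0.04, 0, 1], [0, 0, -0.025, 0, 1], [0, 0, 0, 0, 1], [0, 0, 0, 0, 1]]
  ]
}}

```text
time_s: 39.95
eef_pos: [0.4756, -0.1484, 0.0841]
eef_rot: [-0.0, 0.904, 0.427, -0.0]
wrist_force: [0.5, 0.1, 0.3]
opening: 0.996
```

```bash
python3 - <<'E'
from h import *
w=camera("wrist")
o=get_obs();print(o["eef_pos"],o["opening"],o["wrist_force"],o["time_s"])
f=fitcup(w,"blue",(.475,-.149),win=70);print(f,f[0]-o["eef_pos"][:2])
E
```

```text
[ 0.4764 -0.1491  0.0851] 1.0022962632830632 [-0.3194  0.9326 -0.0027] 40.0
(array([ 0.4752, -0.1489]), np.float64(0.9475535930489282)) [-0.0012  0.0002]
```

>>> {"fn": "servo_tool", "kwargs": {
  "plan": [
    [[-0.001, 0, -0.005, 0, 1], [0, 0, -0.006, 0, 1], [0, 0, 0, 0, 1], [0, 0, 0, 0, -1], [0, 0, 0, 0, -1], [0, 0, 0, 0, -1], [0, 0, 0, 0, -1], [0, 0, 0, 0, -1]]
  ]
}}

```text
time_s: 40.8
eef_pos: [0.4746, -0.1496, 0.0734]
eef_rot: [0.0, 0.905, 0.426, 0.0]
wrist_force: [0.1, -0.4, 6.2]
opening: 0.553
```

```bash
python3 - <<'E'
from h import *
w=camera("wrist")
o=get_obs();print(o["eef_pos"],o["opening"],o["wrist_force"],o["time_s"])
f=fitcup(w,"blue",(.475,-.149),win=70);print(f,f[0]-o["eef_pos"][:2],tw(-.083,0)-o["eef_pos"][:2])
E
```

```text
[ 0.4746 -0.1495  0.0734] 0.5539346562090484 [-0.2269 -0.2447  5.125 ] 40.85
(array([ 0.4751, -0.1488]), np.float64(0.9443634251790669)) [0.0005 0.0007] [0.005  0.2406]
```

>>> {"fn": "servo_tool", "kwargs": {
  "plan": [
    [[0, 0, 0.025, 0, -1], [0, 0.015, 0.025, 0, -1], [0.001, 0.045, 0, 0, -1], [0.001, 0.045, 0, 0, -1], [0.001, 0.045, 0, 0, -1], [0.001, 0.045, 0, 0, -1], [0.001, 0.03, 0, 0, -1], [0, 0.0155, 0, 0, -1]]
  ]
}}

```text
time_s: 41.65
eef_pos: [0.4782, 0.0939, 0.1222]
eef_rot: [-0.001, 0.904, 0.427, -0.0]
wrist_force: [0.4, -0.2, -3.0]
opening: 0.554
```

>>> {"fn": "servo_tool", "kwargs": {
  "plan": [
    [[0, 0, -0.02, 0, -1], [0, 0, -0.013, 0, -1], [0, 0, 0, 0, -1], [0, 0, 0, 0, -1]]
  ]
}}

```text
time_s: 42.05
eef_pos: [0.4787, 0.0909, 0.0893]
eef_rot: [-0.0, 0.905, 0.426, -0.001]
wrist_force: [-0.0, -0.1, -1.0]
opening: 0.554
```

```bash
python3 - <<'E'
from h import *
w=camera("wrist")
o=get_obs();print(o["eef_pos"],o["opening"],o["wrist_force"],tf(o["eef_pos"]))
print(fitcup(w,"blue",o["eef_pos"][:2],z0=o["eef_pos"][2]-.0734,win=70),tw(-.081,0)-o["eef_pos"][:2])
E
```

```text
[0.4794 0.0908 0.0899] 0.5524581818577706 [ 0.2746  0.6223 -0.8832] [-0.0833 -0.0003]
(array([0.4792, 0.0917]), np.float64(0.9323310206340829)) [0.0022 0.0005]
```

>>> {"fn": "servo_tool", "kwargs": {
  "plan": [
    [[0.001, 0.0003, -0.005, 0, -1], [0, 0, -0.003, 0, -1], [0, 0, -0.0015, 0, -1], [0, 0, -0.001, 0, -1], [0, 0, 0, 0, -1], [0, 0, 0, 0, -1]]
  ]
}}

```text
time_s: 42.7
eef_pos: [0.4803, 0.0915, 0.0795]
eef_rot: [0.0, 0.905, 0.426, 0.0]
wrist_force: [-1.1, -0.7, -0.7]
opening: 0.556
```

>>> {"fn": "servo_tool", "kwargs": {
  "plan": [
    [[0, 0, -0.0008, 0, -1], [0, 0, 0, 0, -1], [0, 0, 0, 0, -1]]
  ]
}}

```text
time_s: 43.0
eef_pos: [0.4805, 0.0915, 0.0794]
eef_rot: [0.0, 0.905, 0.426, 0.0]
wrist_force: [-2.8, -0.4, 7.2]
opening: 0.554
```

>>> {"fn": "servo_tool", "kwargs": {
  "plan": [
    [[0.015, 0.0015, 0, 0, -1], [0.015, 0.0015, 0, 0, -1], [0.015, 0.0015, 0, 0, -1], [0.015, 0.0015, 0, 0, -1], [0.015, 0.0015, 0, 0, -1], [0.007, 0.0005, 0, 0, -1], [0, 0, 0, 0, -1], [0, 0, 0, 0, -1]]
  ]
}}

```text
time_s: 43.8
eef_pos: [0.5631, 0.0995, 0.0791]
eef_rot: [0.001, 0.905, 0.426, 0.001]
wrist_force: [2.7, -0.7, 2.2]
opening: 0.554
```

>>> {"fn": "servo_tool", "kwargs": {
  "plan": [
    [[-0.0025, 0.02, 0, 0, -1], [-0.0025, 0.025, 0, 0, -1], [-0.002, 0.02, 0, 0, -1], [-0.0005, 0.006, 0, 0, -1], [0, 0, 0, 0, -1], [0, 0, 0, 0, -1]]
  ]
}}

```text
time_s: 44.4
eef_pos: [0.5546, 0.1712, 0.079]
eef_rot: [-0.001, 0.905, 0.426, 0.001]
wrist_force: [-0.6, 3.4, 6.0]
opening: 0.554
```

```bash
python3 - <<'E'
from h import *
w=camera("wrist")
o=get_obs();print(o["eef_pos"],o["opening"],o["wrist_force"],tf(o["eef_pos"]))
cv2.imwrite("pics/aa_w.png",w["img"])
E
```

```text
[0.5547 0.171  0.079 ] 0.5515771741180505 [0.0441 4.2436 5.4954] [-0.0005  0.0722]
```

View pics/aa_w.png

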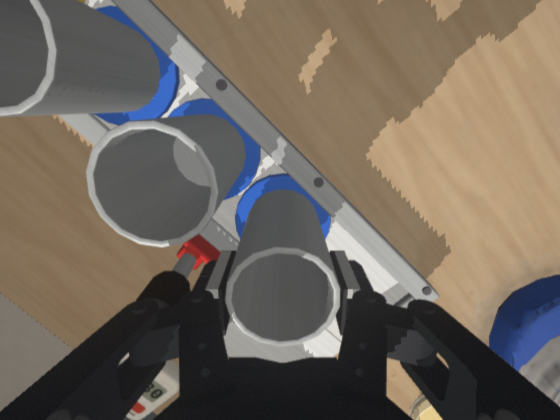

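>>> {"fn": "servo_tool", "kwargs": {
  "plan": [
    [[0, 0, 0, 0, 0.22], [0, 0, 0, 0, 0.22], [0, 0, 0, 0, 0.22]]
  ]
}}

```text
time_s: 44.75
eef_pos: [0.5542, 0.1699, 0.078]
eef_rot: [-0.0, 0.905, 0.426, -0.001]
wrist_force: [0.2, 0.7, 0.3]
opening: 0.61
```

>>> {"fn": "servo_tool", "kwargs": {
  "plan": [
    [[0, 0, 0.015, 0, 0.22], [0, 0, 0.025, 0, 0.22], [0, 0, 0.03, 0, 0.22], [0, 0, 0.03, 0, 1], [-0.03, -0.02, 0, 0, 1], [-0.03, -0.02, 0, 0, 1], [0, 0, 0, 0, 1]]
  ]
}}

```text
time_s: 45.45
eef_pos: [0.4912, 0.1292, 0.1787]
eef_rot: [-0.0, 0.905, 0.426, -0.001]
wrist_force: [-0.2, 0.2, 1.2]
opening: 1.001
```

```bash
python3 - <<'E'
from h import *
w=camera("wrist")
o=get_obs();print(o["eef_pos"],o["opening"],o["wrist_force"],o["time_s"])
for y,c in [(.0722,"blue"),(.1403,"blue"),(.2087,"blue"),(.2775,"yellow")]:
    b=fitcup(w,c,tw(0,y),z0=.006,win=60);print(b,tf(b[0]))
for r in pinpoint(w,"gate_knob"): k=onz(w,r["centre"],.077);print(r,k,tf(k))
print("expect open knob",tw(-.054,.109),"shut",tw(-.054,.031))
cv2.imwrite("pics/ab_w.png",w["img"])
E
```

```text
[0.4934 0.1298 0.1794] 0.998588801515934 [ 0.6045  0.5841 -0.3355] 45.5
(array([0.5555, 0.1723]), np.float64(0.39596844500202)) [0.0005 0.0734]
(array([0.5492, 0.2407]), np.float64(0.5776372001314493)) [0.0008 0.1421]
(array([0.5428, 0.3102]), np.float64(0.4147268408551069)) [0.0013 0.2119]
(array([0.5251, 0.3654]), np.float64(0.0)) [-0.0109  0.2685]
{'centre': [0.3183, 0.4107], 'conf': 0.81} [0.4971 0.1989 0.077 ] [-0.055   0.1056]
expect open knob [0.4978 0.2024] shut [0.5054 0.1248]
```

View pics/ab_w.png

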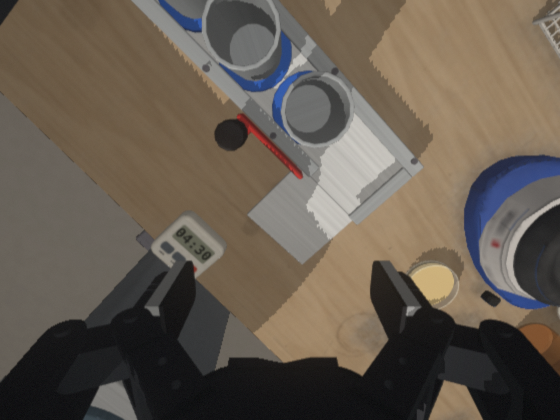

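>>> {"fn": "servo_tool", "kwargs": {
  "plan": [
    [[0, 0.02, 0, -0.13, 1], [0.002, 0.025, 0, -0.13, 1], [0.002, 0.025, 0, -0.13, 1], [0, 0, 0, -0.13, 1], [0, 0, 0, -0.13, 1], [0, 0, 0, -0.13, 1], [0, 0, 0, 0, 1], [0, 0, 0, 0, 1]]
  ]
}}

```text
time_s: 46.35
eef_pos: [0.4994, 0.2009, 0.1789]
eef_rot: [-0.0, 0.999, 0.052, 0.0]
wrist_force: [0.1, -0.7, 0.6]
opening: 0.999
```

```bash
python3 - <<'E'
from h import *
w=camera("wrist")
o=get_obs();print(o["eef_pos"],o["eef_rot"],o["wrist_force"],o["time_s"])
for r in pinpoint(w,"gate_knob"): k=onz(w,r["centre"],.077);print(r,k,tf(k),k-o["eef_pos"])
print("expect open knob",tw(-.054,.109),"shut",tw(-.054,.031))
cv2.imwrite("pics/ac_w.png",w["img"])
E
```

```text
[0.4993 0.2008 0.1788] [-0.0001  0.9986  0.052   0.0003] [-0.0686  0.118  -0.8663] 46.4
{'centre': [0.5031, 0.5104], 'conf': 0.87} [0.4961 0.1974 0.077 ] [-0.0561  0.1042] [-0.0031 -0.0033 -0.1018]
expect open knob [0.4978 0.2024] shut [0.5054 0.1248]
```

View pics/ac_w.png

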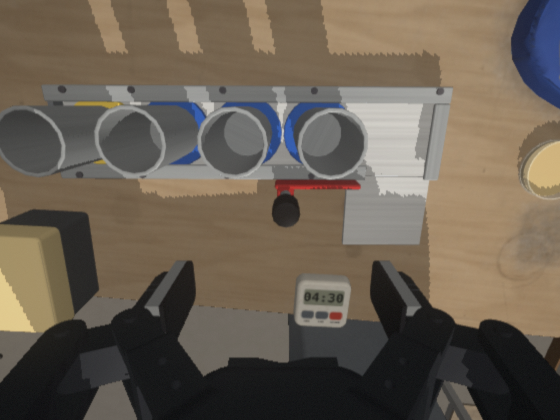

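>>> {"fn": "servo_tool", "kwargs": {
  "plan": [
    [[-0.0025, -0.0025, -0.03, 0, 1], [0, 0, -0.03, 0, 1], [0, 0, -0.025, 0, 1], [0, 0, -0.011, 0, 1], [0, 0, 0, 0, 1], [0, 0, 0, 0, 1]]
  ]
}}

```text
time_s: 47.05
eef_pos: [0.497, 0.1982, 0.0834]
eef_rot: [-0.0, 0.999, 0.051, 0.001]
wrist_force: [0.3, -0.6, 0.2]
opening: 1.001
```

```bash
python3 - <<'E'
from h import *
w=camera("wrist")
o=get_obs();print(o["eef_pos"],o["eef_rot"],o["wrist_force"],o["time_s"])
cv2.imwrite("pics/ad_w.png",w["img"])
E
```

```text
[0.4974 0.1982 0.0839] [-0.0001  0.9987  0.0506  0.0011] [0.6168 0.0595 0.315 ] 47.1
```

View pics/ad_w.png

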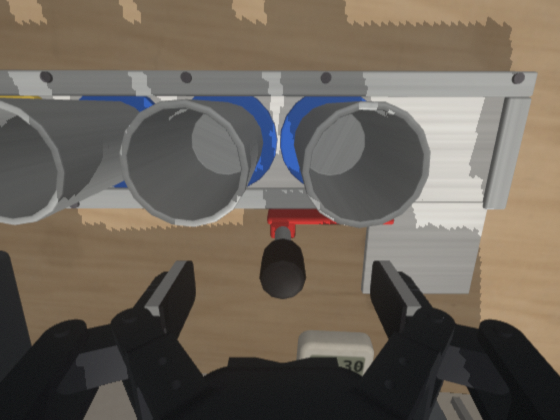

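>>> {"fn": "servo_tool", "kwargs": {
  "plan": [
    [[0, 0, 0, 0, -1], [0, 0, 0, 0, -1], [0, 0, 0, 0, -1], [0, 0, 0, 0, -1], [0, 0, 0, 0, -1], [0, 0, 0, 0, -1], [0, 0, 0, 0, -1]]
  ]
}}

```text
time_s: 47.8
eef_pos: [0.4963, 0.1981, 0.083]
eef_rot: [-0.0, 0.999, 0.05, 0.0]
wrist_force: [-2.1, 0.6, 5.7]
opening: 0.237
```

```bash
python3 - <<'E'
from h import *
w=camera("wrist")
o=get_obs();print(o["eef_pos"],o["opening"],o["wrist_force"],tf(o["eef_pos"]), tw(-.054,.031)-o["eef_pos"][:2])
cv2.imwrite("pics/ae_w.png",w["img"])
E
```

```text
[0.4964 0.1981 0.083 ] 0.23289476711310045 [-1.8391 -0.2511  5.6392] [-0.0559  0.1049] [ 0.0091 -0.0733]
```

View pics/ae_w.png

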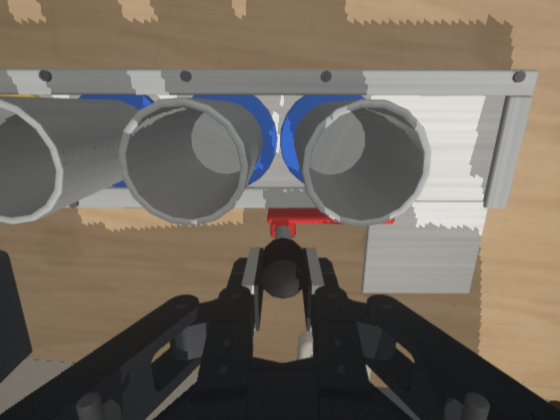

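>>> {"fn": "servo_tool", "kwargs": {
  "plan": [
    [[0.001, -0.01, 0, 0, -1], [0.001, -0.01, 0, 0, -1], [0.001, -0.01, 0, 0, -1], [0.001, -0.01, 0, 0, -1], [0.001, -0.01, 0, 0, -1], [0.001, -0.01, 0, 0, -1], [0.001, -0.008, 0, 0, -1], [0, 0, 0, 0, -1]]
  ]
}}

```text
time_s: 48.65
eef_pos: [0.5033, 0.1288, 0.083]
eef_rot: [0.0, 0.999, 0.05, -0.0]
wrist_force: [-2.4, -1.5, 8.3]
opening: 0.23
```

>>> {"fn": "servo_tool", "kwargs": {
  "plan": [
    [[0.0002, -0.002, 0, 0, -1], [0.0002, -0.002, 0, 0, -1], [0, -0.002, 0, 0, -1], [0, -0.001, 0, 0, -1], [0, 0, 0, 0, -1], [0, 0, 0, 0, -1]]
  ]
}}

```text
time_s: 49.25
eef_pos: [0.5036, 0.1248, 0.083]
eef_rot: [-0.002, 0.999, 0.05, 0.0]
wrist_force: [-1.6, 10.7, 5.1]
opening: 0.235
```

>>> {"fn": "servo_tool", "kwargs": {
  "plan": [
    [[0, -0.002, 0, 0, -1], [0, 0, 0, 0, -1], [0, 0, 0, 0, -1]]
  ]
}}

```text
time_s: 49.55
eef_pos: [0.5036, 0.1246, 0.0831]
eef_rot: [-0.003, 0.999, 0.05, 0.001]
wrist_force: [-2.1, 18.2, 5.7]
opening: 0.236
```

>>> {"fn": "servo_tool", "kwargs": {
  "plan": [
    [[0, 0.001, 0, 0, 0.3], [0, 0, 0, 0, 1], [0, 0, 0, 0, 1], [0, 0, 0, 0, 1], [0, 0, 0, 0, 1], [0, 0, 0.04, 0, 1], [0, 0, 0.05, 0, 1], [0, 0, 0.05, 0, 1]]
  ]
}}

```text
time_s: 50.35
eef_pos: [0.5029, 0.1218, 0.2235]
eef_rot: [-0.0, 0.999, 0.05, -0.001]
wrist_force: [0.5, 0.1, -0.7]
opening: 0.997
```

>>> {"fn": "servo_tool", "kwargs": {
  "plan": [
    [[-0.04, 0, 0.04, 0, 1], [-0.05, 0, 0.02, 0, 1], [-0.03, 0, 0, 0, 1], [0, 0, 0, 0, 1], [0, 0, 0, 0, 1]]
  ]
}}

```text
time_s: 50.85
eef_pos: [0.3919, 0.1219, 0.2769]
eef_rot: [0.0, 0.999, 0.05, 0.001]
wrist_force: [-0.2, 0.1, 0.0]
opening: 0.998
```

```bash
python3 - <<'E'
from h import *
w=camera("wrist");s=camera("scene");p=camera("top")
o=get_obs();print(o["eef_pos"],o["opening"],o["wrist_force"],o["time_s"])
for r in pinpoint(w,"gate_knob"): k=onz(w,r["centre"],.077);print(r,k,tf(k))
for y,c in [(.0722,"blue"),(.1403,"blue"),(.2087,"blue"),(.2775,"yellow")]:
    b=fitcup(w,c,tw(0,y),z0=.006,win=35);print(b,tf(b[0]))
for n,z in dict(timer=0,amber_5=0,petri_dish=0,tip_box=0).items():
    for r in pinpoint(p,n)[:1]: print(n,r["conf"],onz(p,r["centre"],z))
cv2.imwrite("pics/af_w.png",w["img"]);cv2.imwrite("pics/af_s.png",cv2.resize(s["img"][110:360,150:400],(600,600)))
cv2.imwrite("pics/af_t.png",p["img"])
E
```

```text
[0.3925 0.1219 0.2763] 0.999192810690323 [-0.8035 -0.7219  0.1798] 51.0
{'centre': [0.1607, 0.5209], 'conf': 0.77} [0.5061 0.1239 0.077 ] [-0.0534  0.03  ]
(array([0.5566, 0.1734]), np.float64(0.6721925428209506)) [0.0017 0.0744]
(array([0.5499, 0.2412]), np.float64(0.6808970918451175)) [0.0017 0.1425]
(array([0.5439, 0.3089]), np.float64(0.5829199735449735)) [0.0023 0.2105]
(array([0.5369, 0.3754]), np.float64(0.5620823309275594)) [0.0017 0.2773]
timer 0.15 [ 0.401   0.4347 -0.    ]
amber_5 0.95 [ 0.6018 -0.2156  0.    ]
petri_dish 0.74 [ 0.5521 -0.0656  0.    ]
tip_box 0.9 [0.3999 0.435  0.    ]
```

View pics/af_w.png

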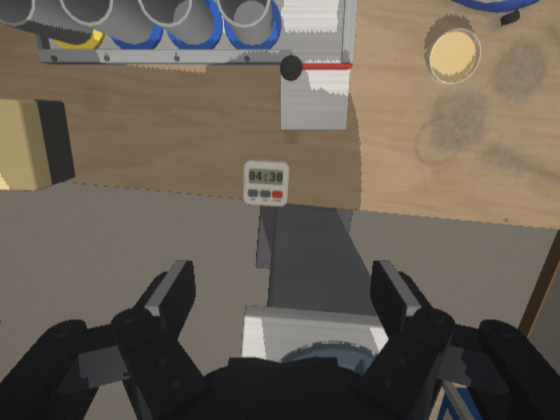

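View pics/af_s.png

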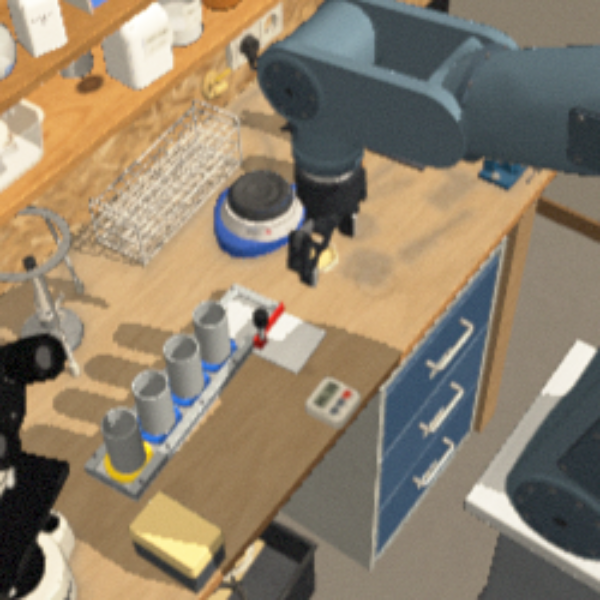

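View pics/af_t.png

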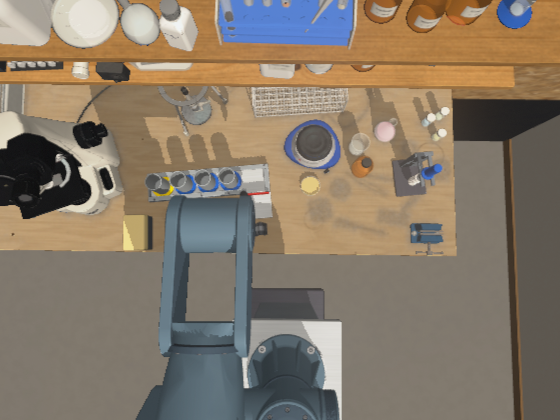

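```bash
python3 - <<'E'
from bench import *
print(hand_in())
E
```

```text
the job is handed in; nothing more can be done
None
```

The job is done and handed in at about 51 s of the 210 s allowed. hand_in() gave no verdict.

- **Scrubbing:** I took the brush off the fork and pushed it to the bottom of the yellow-footed cup three times, confirming each by contact force. In between, the tip came up to about 15 mm below the rim. The second stroke landed harder than meant (28 N at the wrist) and shifted the brush about 1 mm in the grip. I went slightly lower on the third stroke, until it touched again. The brush was then hung back by its collar.
- **Cups:** There were three blue cups and the yellow one. Each was set on the apron, slid in under the lips and moved along the channel.
- **Gate:** I pulled it shut by the knob until the end stop pushed back with about 18 N.

**Last checks:**
- The cups stand at about y = 277 (yellow), 210, 142 and 74 mm in the tray, all clear of the mouth (55 mm). The cup fits behind these positions were only fair, with overlaps of 0.56 to 0.68.
- The gate knob read y = 30 mm, against 31 mm for fully shut.
- The brush hangs in the fork and the gripper is clear of everything.
- The amber bottle and dish measured where they began. The tip box read about 8 mm from its first reading, but the top camera was off by around 5 mm elsewhere and nothing touched the box.
- The arm hid the timer from the top camera, so that network reading was worthless. It shows in the wrist and scene pictures in about its usual place, but I did not measure it.

I saw no cup knocked aside during the run. When I gripped the gate it was already about 4 mm off fully open, perhaps brushed by a finger. The top camera read cup positions about 5 mm off compared with the wrist camera and the actual grasps, so I used the wrist camera for fine positioning.

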